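# Lock the push-and-turn cap on the open sample jar

### The job

Close the one open amber jar in the blue rack: fetch its black push-and-turn cap from the bench, set it on the neck with its lugs in the gaps, press it down against its spring and twist it clockwise until its lugs have passed under the jar's lugs into the pockets just before the stop, then let it rise so that it is locked, and let go. The jar is thin glass: press only as hard as the cap needs (about 14 N, felt rather than measured) and never force it against a hump or the stop. Leave the two sample pots at the rack's right-hand end and the weighing boat on its left where they are.

Things in the scene. Friction and masses are not known exactly. Their poses are not given: they have to be found in the camera images.
- cap: Black ribbed round cap, 52 mm across, 23 mm high, 50 g, lying on the bench open side down, gripped by its rim. Origin: centre of its underside; z up. Inside its skirt (inner radius 22.8 mm) are three lugs at 0, 120 and 240 degrees from its x axis, each under a white outer rib: 24 degrees (8.3 mm) wide, reaching in to radius 18.2 mm, from 0.5 to 4.5 mm above the underside.
- jar_open: The open amber jar, 52 mm wide, 77 mm high, in the rack. Origin: centre of its underside; z up. It stands not quite home: pressed with 7 N it first sinks by up to 9 mm until it is home; how far must be felt. Round its neck (radius 17 mm) are three lugs of radius 21.5 mm, tops 3.5 mm below the rim; the 40 degree gaps between them are centred at 0, 120 and 240 degrees from its x axis (white ticks).
- rim (a point): Centre of the open jar's rim, 77 mm above its origin; the rim's edge is bevelled 2.5 mm over the top 3 mm. The cap's underside lies 4 mm below this while its lugs rest on the jar's lugs, 10 mm below when they have dropped into the gaps and the seal disc meets the rim, 15 to 16 mm below when pressed enough to turn (12.5 to 15 N), 12 mm below when locked (5 N).
- pocket0 (a point): Middle of the roof of the pocket (red dot) under a jar lug: 20 mm from the axis, 7.5 mm below the rim; a locked cap lug has its upper face here. Clockwise from above, measured from the gap at the jar's x axis: gap to 20 degrees, hump 20 to 34 (down to 10.5 mm below the rim), pocket 34 to 64 (middle 49), then a stop wall (down to 13 mm).
- liner: White seal disc (radius 16 mm, 3 mm thick) on a spring inside the cap. Origin: that of the cap while it is not pushed in. Its face hangs 10 mm above the cap's underside; it yields 6.5 mm upward at 2.5 N/mm and is hard after that. The jar's glass rim chips if the disc is pressed on it with more than 20 N, its lugs if the cap is jammed on the jar with more than 60 N in all.
- cap_lug (a point): Middle of the upper face of the cap's lug at the cap's +x side: 20 mm from the axis, 4.5 mm above the cap's underside.
- pocket1 (a point): The same for the pocket 120 degrees counter-clockwise of pocket0. (The rack that holds the jars is a fixed blue block, 262 x 84 mm and about 20 mm high, its long side roughly across the robot's view; three jars stand in it in a row, 86 mm apart. Any of the three places may hold the open one.)
- pocket2 (a point): The same for the pocket 240 degrees counter-clockwise of pocket0. (The two other jars are shut with the same black caps, whose tops stand 94 to 98 mm above the bench. The rack grips the jars with rubber-lined tabs: under the twist the open jar turns along by up to 7 degrees and springs back.)
- pot_k6: Bystander: loose brown sample pot with yellow cap, 48 mm across, 61 mm high, standing at the right-hand end of the rack. Origin: centre of its underside.
- pot_k7: Bystander: another such sample pot, farther to the right. Origin: centre of its underside.
- boat_a: Bystander: loose white weighing boat with some brown powder, 64 mm square, 15 mm high, lying left of the rack. Origin: centre of its underside.
There are look-alikes about, which are no part of the job. What is meant by the cap is not green, and is the smaller of those in its own colour.

How it is judged:
At the end, for the whole second after the job is handed in: The cap is locked on the open jar: the cap_lug point is within 3 mm of one of the three pocket points (any of the three), the cap is upright within 0.06 rad, its axis within 3 mm of the jar's, released and at rest ((distance between cap_lug and pocket0 below 0.003 m or distance between cap_lug and pocket1 below 0.003 m or distance between cap_lug and pocket2 below 0.003 m) and angle between cap's own z axis and vertical below 0.06 rad and horizontal distance between cap and jar_open below 0.003 m and linear speed of cap below 0.02 m/s); the robot touches nothing.
It fails at once if the seal disc is pressed on the jar's glass rim with more than 20 N (the rim chips) (contact force between liner and jar_open above 20 N).
It fails at once if cap and open jar are jammed together with more than 60 N (forced against a hump or the stop) (contact force between cap and jar_open above 60 N).
It fails at once if a sample pot or the weighing boat is moved by more than 20 mm (distance of any of pot_k6, pot_k7, boat_a from where it was at the start of the episode above 0.02 m).
It also fails if it takes over 59 s, if anything falls off the work surface, if the arm or the gripper's body presses on something with over 40 N, if the wrist force passes 120 N, or if a joint passes its speed limit or range.

### The arm

A 7-joint arm with a two-finger parallel gripper is mounted at the origin on a cart in front of the work surface, level with it; the furniture and walls round the work are solid. World frame = base frame: x ahead of the robot, y to its left, z up, the work surface at z = 0. Lengths are in m, angles in rad, forces in N, time in s.
With the tool pointing down it reaches from about 0.425 to 0.875 m from the base axis. Payload 4.7 kg.
Tool frame: the origin (TCP) lies on the centre line of the jaws, within the pads' length; the fingertips stand 14 mm ahead of it and the grasp point (between the pads) lies 5 mm behind it; z points along the fingers, y is the direction in which the jaws open and shut (so a half turn about z gives the same grasp; the last joint's range is limited). The gripper opens to 87 mm and grips with 3 to 60 N. Pads are 19 mm wide; open, the fingers measure 117 mm over their backs; the gripper's body (75 mm by 190 mm) begins 51 mm behind the grasp point.
Start: joints at [-1.224, 0.321, -0.07, 1.45, 0.023, 1.371, -0.057], TCP at [0.212, 0.614, 0.237] pointing down, gripper open.
Joint ranges: [-2.86, 2.86], [-0.3, 2.09], [-1.38, 1.24], [0.06, 2.45], [-1.56, 4.7], [0.09, 2.05], [-2.69, 2.69]. Speed limits (rad/s): [2.57, 2.57, 3.14, 3.14, 3.14, 3.14, 3.14].

### API

Orientations are given as a rotation vector (axis times angle).
In Python, from bench import ctrl, optics, models gives the robot as it stands. The module is installed in compiled form; this text tells all that it offers.
- The arm moves only by the tool arm_command, never from a script. Its argument "motion" is a list of rows, each a list of 3 entries, a list of its own where there are three numbers: the shift along the tool's x, y, z in mm, then the turn, a rotation vector about the tool's x, y, z in degrees, then the closure, from 0 (fully open) to 1 (shut). In form: [[[x, y, z], [ax, ay, az], claw], ...]. A call has 1 to 8 rows; each row shifts and turns the commanded pose from where the row before left it, along the tool's axes as they then stand; what a row does not reach is not made up. A row lasts 1/12 s, in which the tool goes at most 41.7 mm and 7.16 degrees, less where a joint would pass 70% of its speed; a pose out of reach is approached as far as the arm can. A call with a gripper value outside its range is refused whole. The fingers move at their own pace and stop on an object; "force" is the grip in N (left out, the last holds). Time passes only in rows, so rows that do not move let the fingers close. It gives the time, the measured TCP pose, the force and the opening at its end, in the units of the state.
- ctrl.get_state(): the state, without advancing time (a new reading comes with each control period).
- optics.get_image(name): name is "side" or "top" or "wrist"; returns (picture, depth): 480x640x3 uint8, blue, green, red; 480x640 float32, m along the optical axis (not along the pixel's ray), 0 where there is no reading.
- optics.camera_model(name): a dict with "fovy" (degrees; the focal length in pixels is half the picture's height over the tangent of half this angle, whatever the lens; pixels are square), "cx", "cy" (the principal point, pixels), "distortion" ([k1, k2, p1, p2, k3] as OpenCV has them; the pictures are not rectified), "rvec" (rotation vector, rad) and "tvec" (3), from world to camera coordinates, as OpenCV has them; the wrist camera has in their place "mount" (4x4, takes a point from camera to tool coordinates, whose origin is the TCP and whose axes are the flange's). Camera axes: x right, y down, z forward; pixel columns grow to the right and rows downward; lengths in m; the calibration is good to about 2 mm. A picture is of the moment at which its call begins: read the wrist's pose just before it. camera_model takes no time and is no camera call.
- ctrl.close_job(): hands the job in, once; it reports no verdict.
Trained networks look in the newest picture that a camera, given by its name, has taken for a name from the list of things; names that differ only in an ending like _2 or _b are one class to them, and where a whole thing is asked for, a point or a joint stands for the part that bears it (a point fixed in the world has none). Each returns a list of dicts, best first, with "conf" (0 to 1); they miss things now and then, are a little off and sometimes report something else, mostly with a low value. They report only what shows in the picture. A call takes as long as a camera call. They do not tell look-alikes from the thing itself.
- models.search_frame(camera, target): "location" ([x, y, z] in m, in the coordinates of the camera as it stood for that picture, good to about 4 mm: the middle of the surface that is visible of it).
- models.silhouettes(camera, target): "pixels" (480x640 bool, what is visible of it).
The state is a dict: "time": time; "joint_positions": joint angles; "qd": joint speeds; "joint_torque": joint torques, N m; "position": TCP position; "tool_rot": TCP orientation; "ft_force": force on the tool from outside, world axes, zero at the start; "torque": the same for the moment, N m; "grip_width": opening from 0.0 (shut) to 1.0 (fully open).
Only numpy, scipy, OpenCV 4.12 (cv2) and the standard library are available. Lean on these libraries where they do the work, as an engineer would, in place of code of your own. Each camera call takes 0.05 s, during which the arm holds its last target.

## Working session

There is one attempt and no reset: what is moved stays moved. The work goes in short steps, Python scripts to look and compute and a tool call to move; the robot and the scene stay as the last step left them, time stands still between calls to the robot, and variables do not carry over. Pictures are saved under pics/ and viewed, and the job is handed in when it is done.

Besides the shell and the picture viewer there is one more tool, called as name([rows], argument=value, ...), one row to a line, values as JSON. arm_command: Moves the arm, as the interface text tells. Its arguments: {"type":"object","properties":{"motion":{"type":"array","items":{"type":"array"}},"force":{"type":"number"}},"required":["motion"]}

```bash
mkdir -p pics; cat > h.py <<'E'
import numpy as np,cv2
from bench import ctrl,optics,models
from scipy.spatial.transform import Rotation as R
def K(m):
    f=240/np.tan(np.radians(m['fovy'])/2); return np.array([[f,0,m['cx']],[0,f,m['cy']],[0,0,1.]])
def cam2world(name,p,st=None):
    m=optics.camera_model(name);p=np.atleast_2d(p)
    if 'rvec' in m:
        Rm=cv2.Rodrigues(np.array(m['rvec'],float))[0]; return (p-np.array(m['tvec']).ravel())@Rm
    M=np.array(m['mount']);t=p@M[:3,:3].T+M[:3,3]
    st=st or ctrl.get_state()
    return t@R.from_rotvec(st['tool_rot']).as_matrix().T+np.array(st['position'])
def pix(name,uv,z,st=None):
    "deproject pixel with depth z (scalar or array)"
    m=optics.camera_model(name)
    q=cv2.undistortPoints(np.array(uv,float).reshape(-1,1,2),K(m),np.array(m['distortion'],float)).reshape(-1,2)
    z=np.broadcast_to(z,len(q))
    return cam2world(name,np.c_[q*z[:,None],z],st)
def pixplane(name,uv,h,st=None):
    a=pix(name,uv,1.,st);b=pix(name,uv,2.,st);o=2*a-b
    d=a-o; s=(h-o[:,2])/d[:,2]
    return o+d*s[:,None]
def proj(name,P,st=None):
    m=optics.camera_model(name);P=np.atleast_2d(np.array(P,float))
    if 'rvec' in m: r,t=np.array(m['rvec'],float),np.array(m['tvec'],float)
    else:
        M=np.array(m['mount']);st=st or ctrl.get_state()
        T=np.eye(4);T[:3,:3]=R.from_rotvec(st['tool_rot']).as_matrix();T[:3,3]=st['position']
        W=np.linalg.inv(T@M);r=cv2.Rodrigues(W[:3,:3])[0];t=W[:3,3]
    return cv2.projectPoints(P,r,t,K(m),np.array(m['distortion'],float))[0].reshape(-1,2)
E
python3 - <<'E'
from h import *
print(ctrl.get_state())
for n in ['top','side','wrist']:
    im,d=optics.get_image(n);cv2.imwrite(f'pics/{n}0.png',im);np.save(f'{n}0.npy',d);print(n,optics.camera_model(n))
    for t in ['cap','jar_open']:
        for r in models.search_frame(n,t): print(n,t,r['conf'],cam2world(n,r['location']).round(3))
E
```

```text
{'time': 0.0, 'joint_positions': array([-1.22391207,  0.32183318, -0.07006775,  1.45166754,  0.02260718,
        1.37081669, -0.05688932]), 'qd': array([ 0.00068125,  0.00069927, -0.00038179,  0.00026458,  0.00061411,
        0.00047541,  0.00069757]), 'joint_torque': array([-1.26451181e-03, -4.91286635e+01, -4.04450800e-01, -3.12524414e+01,
       -6.38622791e-02,  4.38528636e-02,  1.78312166e-04]), 'position': array([0.21222437, 0.61381617, 0.23545851]), 'tool_rot': array([-5.20251509e-01, -3.09800112e+00,  3.02612412e-03]), 'ft_force': array([-0.28773614, -0.28431009,  0.71511335]), 'torque': array([ 0.0251365 ,  0.00895681, -0.0476475 ]), 'grip_width': 1.0010657686123803}
top {'fovy': 48.739475073023584, 'cx': 321.8184895126652, 'cy': 252.6093528947789, 'distortion': array([0.04252148, 0.        , 0.        , 0.        , 0.        ]), 'rvec': array([ 2.15062565, -2.17956793,  0.08479812]), 'tvec': array([-0.06050665,  0.4829837 ,  1.33007513])}
top cap 0.86 [[0.347 0.319 0.026]]
top cap 0.65 [[0.492 0.212 0.025]]
top jar_open 0.55 [[ 0.533 -0.23   0.061]]
side {'fovy': 43.0648089
[... 195 characters left out ...]
5169]), 'tvec': array([0.34381811, 0.25121455, 1.46185014])}
side cap 0.57 [[0.346 0.326 0.024]]
side cap 0.56 [[0.482 0.206 0.029]]
side jar_open 0.72 [[ 0.523 -0.231  0.069]]
wrist {'fovy': 62.24973540080429, 'cx': 321.80328251944906, 'cy': 229.4391702414927, 'distortion': array([-0.08025871,  0.        ,  0.        ,  0.        ,  0.        ]), 'mount': array([[-7.36080318e-04, -9.51905177e-01, -3.06391893e-01,
         8.61244894e-02],
       [ 9.99998978e-01, -3.25107069e-04, -1.39236212e-03,
        -2.41247275e-04],
       [ 1.22578654e-03, -3.06392604e-01,  9.51904443e-01,
        -1.48391917e-01],
       [ 0.00000000e+00,  0.00000000e+00,  0.00000000e+00,
         1.00000000e+00]])}
```

View pics/top0.png

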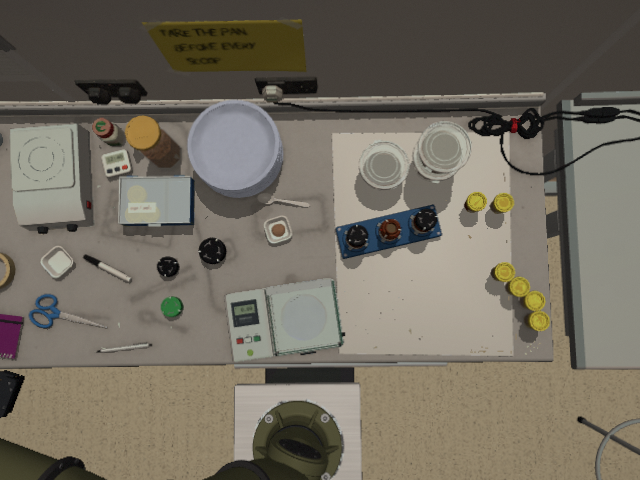

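View pics/side0.png

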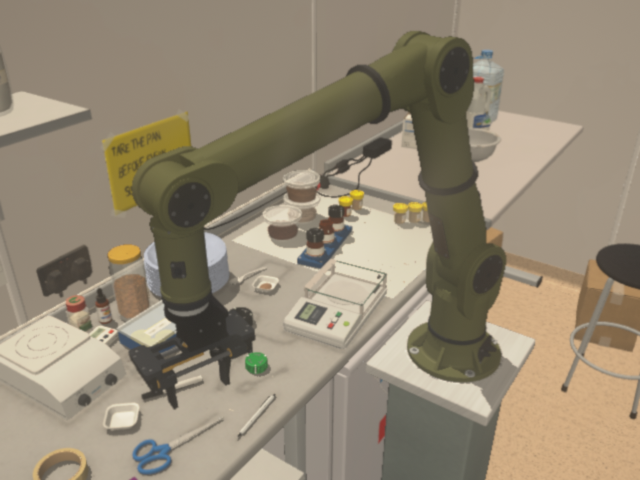

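View pics/wrist0.png

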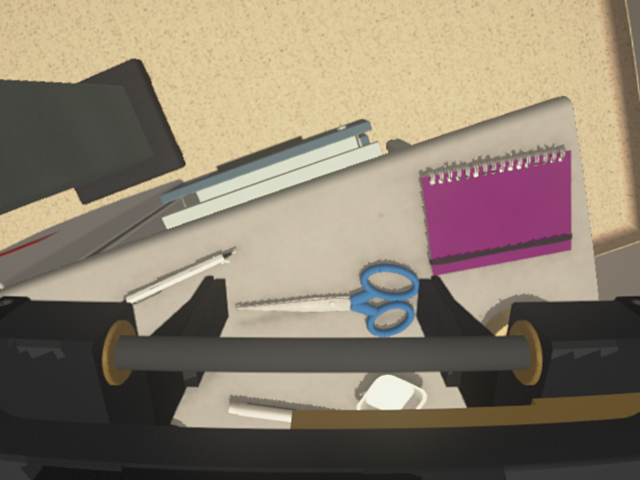

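```bash
python3 - <<'E'
from h import *
im=cv2.imread('pics/top0.png')
a=cv2.resize(im[220:330,130:250],None,fx=4,fy=4,interpolation=cv2.INTER_CUBIC)
b=cv2.resize(im[195:270,325:450],None,fx=6,fy=6,interpolation=cv2.INTER_CUBIC)
cv2.imwrite('pics/za.png',a);cv2.imwrite('pics/zb.png',b)
print(pixplane('top',[[168,266.5],[212,251],[172,307]],.023))
print(pixplane('top',[[357,236],[390,230],[425,220]],.09))
E
```

```text
[[0.45206879 0.32548683 0.023     ]
 [0.49017889 0.21373034 0.023     ]
 [0.34926868 0.31370351 0.023     ]]
[[ 0.51499877 -0.15396229  0.09      ]
 [ 0.52846765 -0.23418912  0.09      ]
 [ 0.55161448 -0.3193575   0.09      ]]
```

View pics/za.png

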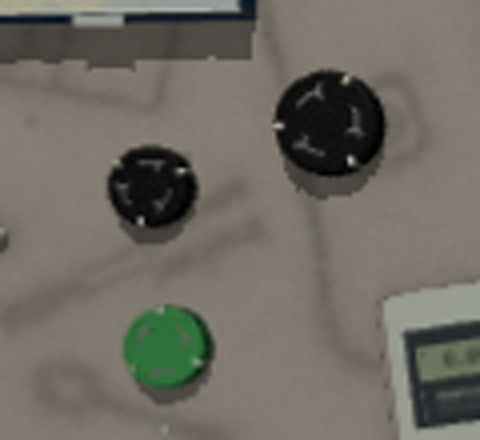

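View pics/zb.png

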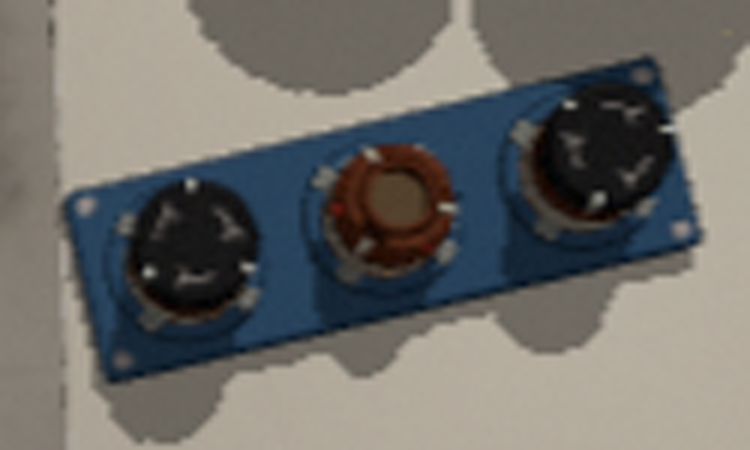

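```bash
cat >> h.py <<'E'
def plan(p,psi,n,st=None):
    "n rows to tool pointing down at p with tool-x yaw psi (deg); prints rows, relative to measured pose"
    st=st or ctrl.get_state()
    T0=np.array(st['position']);R0=R.from_rotvec(st['tool_rot'])
    ps=np.radians(psi);x=np.array([np.cos(ps),np.sin(ps),0]);z=np.array([0,0,-1.])
    Rt=R.from_matrix(np.c_[x,np.cross(z,x),z])
    w=(R0.inv()*Rt).as_rotvec()
    out=[];Rc=R0;s=np.zeros(3)
    for i in range(n):
        d=(np.array(p)-T0)/n
        out.append([(Rc.inv().apply(d)*1000).round(1).tolist(),np.degrees(w/n).round(2).tolist()])
        Rc=Rc*R.from_rotvec(w/n)
    for o in out: print(o)
def yaw(st=None):
    st=st or ctrl.get_state();M=R.from_rotvec(st['tool_rot']).as_matrix()
    return np.degrees(np.arctan2(M[1,0],M[0,0])),M[:,2]
E
python3 - <<'E'
from h import *
print(yaw()); plan([.452,.325,.16],126,14)
E
```

```text
(np.float64(160.93291737557627), array([ 2.31434163e-05, -7.35028335e-05, -9.99999997e-01]))
[[-22.9, -13.9, 5.5], [-0.0, 0.0, 2.5]]
[[-23.5, -12.9, 5.5], [-0.0, 0.0, 2.5]]
[[-24.1, -11.9, 5.5], [-0.0, 0.0, 2.5]]
[[-24.5, -10.8, 5.5], [-0.0, 0.0, 2.5]]
[[-25.0, -9.8, 5.5], [-0.0, 0.0, 2.5]]
[[-25.4, -8.7, 5.5], [-0.0, 0.0, 2.5]]
[[-25.8, -7.5, 5.5], [-0.0, 0.0, 2.5]]
[[-26.1, -6.4, 5.5], [-0.0, 0.0, 2.5]]
[[-26.3, -5.3, 5.5], [-0.0, 0.0, 2.5]]
[[-26.5, -4.1, 5.5], [-0.0, 0.0, 2.5]]
[[-26.7, -3.0, 5.5], [-0.0, 0.0, 2.5]]
[[-26.8, -1.8, 5.5], [-0.0, 0.0, 2.5]]
[[-26.8, -0.6, 5.5], [-0.0, 0.0, 2.5]]
[[-26.8, 0.5, 5.5], [-0.0, 0.0, 2.5]]
```

arm_command([
  [[-23,-14,5.5],[0,0,2.5],0],
  [[-23.5,-13,5.5],[0,0,2.5],0],
  [[-24,-12,5.5],[0,0,2.5],0],
  [[-24.5,-11,5.5],[0,0,2.5],0],
  [[-25,-10,5.5],[0,0,2.5],0],
  [[-25.5,-8.5,5.5],[0,0,2.5],0],
  [[-26,-7.5,5.5],[0,0,2.5],0],
  [[-26,-6.5,5.5],[0,0,2.5],0],
])

```text
time: 1.12
position: [0.35, 0.4473, 0.1926]
tool_rot: [1.054, 2.96, 0.001]
ft_force: [0.6, 0.5, -0.9]
grip_width: 1.0
```

arm_command([
  [[-26,-5.5,5.5],[0,0,2.5],0],
  [[-26.5,-4,5.5],[0,0,2.5],0],
  [[-26.5,-3,5.5],[0,0,2.5],0],
  [[-27,-2,5.5],[0,0,2.5],0],
  [[-27,-0.5,5.5],[0,0,2.5],0],
  [[-27,0.5,5.5],[0,0,2.5],0],
  [[0,0,0],[0,0,0],0],
  [[0,0,0],[0,0,0],0],
])

```text
time: 1.78
position: [0.4527, 0.3223, 0.1594]
tool_rot: [1.433, 2.796, -0.001]
ft_force: [0.2, 0.2, -0.3]
grip_width: 0.997
```

```bash
python3 - <<'E'
from h import *
st=ctrl.get_state();print(st['position'],yaw(st),st['joint_positions'].round(3),st['time'])
im,d=optics.get_image('wrist');cv2.imwrite('pics/w1.png',im);np.save('w1.npy',d)
for r in models.search_frame('wrist','cap'): print(r['conf'],cam2world('wrist',r['location'],st).round(4))
for r in models.silhouettes('wrist','cap'):
    m=r['pixels'];v,u=np.nonzero(m);print(r['conf'],m.sum(),u.mean(),v.mean(),u.min(),u.max(),v.min(),v.max())
print(proj('wrist',[.452,.325,.023],st))
E
```

```text
[0.45272284 0.32225127 0.15940699] (np.float64(125.72303710570155), array([-9.72794089e-05, -4.58629341e-04, -9.99999890e-01])) [-0.857  0.172  0.211  1.796 -0.039  1.178 -0.011] 1.7833
0.84 [[0.4759 0.2307 0.0287]]
0.81 [[0.4491 0.332  0.0224]]
0.66 [[0.3511 0.3195 0.0241]]
0.87 4456 204.78276481149013 144.33729802513466 167 244 108 181
0.83 3846 326.7113884555382 210.50208008320334 293 361 176 245
0.71 2692 284.87035661218425 331.29977711738485 246 323 301 383
[[324.97377279 218.16630831]]
```

View pics/w1.png

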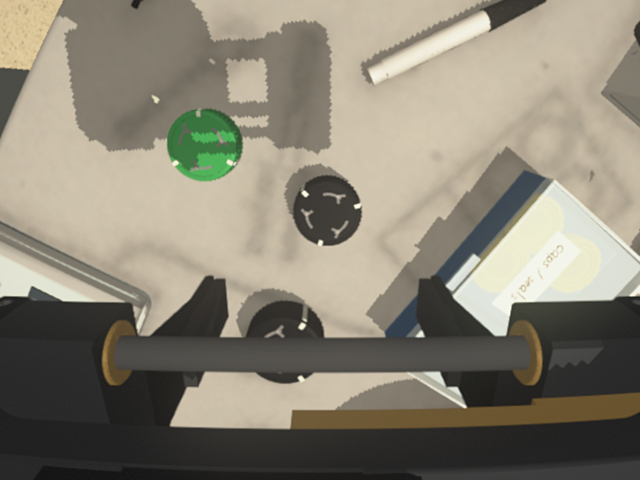

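```bash
cat >> h.py <<'E'
def cloud(name,d,st,mask=None):
    ok=(d>0) if mask is None else (d>0)&mask
    v,u=np.nonzero(ok);return pix(name,np.c_[u,v],d[ok],st),u,v
def whites(im,c,rad,thr=150):
    x0,y0=int(c[0]-rad),int(c[1]-rad)
    sub=im[y0:y0+2*rad,x0:x0+2*rad].min(2)
    n,l,s,ce=cv2.connectedComponentsWithStats((sub>thr).astype(np.uint8))
    return [(ce[i]+[x0,y0],s[i,4]) for i in range(1,n)]
E
python3 - <<'E'
from h import *
st=ctrl.get_state();d=np.load('w1.npy');im=cv2.imread('pics/w1.png')
m=np.zeros((480,640),bool);m[165:260,280:375]=1
P,u,v=cloud('wrist',d,st,m)
k=P[:,2]>.018
Q=P[k];print(k.sum(),np.median(Q[:,2]),(Q.min(0)+Q.max(0))/2,np.ptp(Q,axis=0),Q.mean(0),np.median(P[~k][:,2]))
(c,r)=cv2.minEnclosingCircle(Q[:,:2].astype(np.float32)*1000);print(c,r)
c=np.array(c)/1000
for p,a in whites(im,(327,210),45):
    w=pixplane('wrist',[p],.022,st)[0];dd=w[:2]-c;print(p.round(1),a,w.round(4),np.hypot(*dd)*1e3,np.degrees(np.arctan2(dd[1],dd[0])))
E
```

```text
3615 0.02329000589453825 [0.44896471 0.33221698 0.02199319] [0.05208876 0.05112423 0.00795357] [0.44851207 0.33285378 0.02322333] 0.0007197155516239506
(449.031982421875, 332.2097473144531) 26.378774642944336
[285.7 199.4] 501 [0.4184 0.3227 0.022 ] 32.09577709287188 -162.750925541247
[307. 165.] 1 [0.4164 0.3527 0.022 ] 38.55761204705646 147.92398560525666
[348.3 216.9] 2452 [0.464  0.3392 0.022 ] 16.472630662821945 25.024015114515986
[304.8 193.3] 26 [0.4272 0.3347 0.022 ] 22.01254922584096 173.4776854644817
[338.  196.6] 9 [0.4484 0.3471 0.022 ] 14.943726737697542 92.58264551386237
[306.2 213.6] 8 [0.437  0.3227 0.022 ] 15.34635119838124 -141.7378264494219
[292.  220.5] 2 [0.4314 0.312  0.022 ] 26.784829276638337 -131.12136007949096
[337.3 231.6] 10 [0.4642 0.325  0.022 ] 16.78052635380429 -25.353821547614977
```

```bash
python3 - <<'E'
from h import *
st=ctrl.get_state();im=cv2.imread('pics/w1.png')
c=np.array([.449,.3322])
g=im.min(2).astype(np.uint8)
hull=proj('wrist',np.c_[c[0]+.0265*np.cos(np.linspace(0,6.28,40)),c[1]+.0265*np.sin(np.linspace(0,6.28,40)),np.full(40,.021)],st).astype(np.int32)
m=np.zeros_like(g);cv2.fillPoly(m,[hull],1)
for t in(180,):
  n,l,s,ce=cv2.connectedComponentsWithStats(((g>t)&(m>0)).astype(np.uint8))
  for i in range(1,n):
    w=pixplane('wrist',[ce[i]],.021,st)[0];dd=w[:2]-c;print(t,ce[i].round(1),s[i,4],np.hypot(*dd)*1e3,np.degrees(np.arctan2(dd[1],dd[0])))
im,d=optics.get_image('top');cv2.imwrite('pics/top1.png',im);np.save('top1.npy',d)
P,u,v=cloud('top',d,None)
for (x,y) in [(.449,.33),(.49,.215)]:
    k=(P[:,2]>.012)&(P[:,2]<.04)&(np.hypot(P[:,0]-x,P[:,1]-y)<.04);Q=P[k]
    if len(Q): print(len(Q),np.median(Q,0),Q.min(0),Q.max(0))
z=cv2.resize(im[220:330,130:250],None,fx=5,fy=5);cv2.imwrite('pics/za1.png',z)
E
```

```text
180 [304.3 193.3] 20 22.16628398770805 174.5360717671743
180 [337.5 196. ] 2 14.928933427464411 93.92577284712713
180 [357.7 205.4] 22 23.751088378026584 49.45504446527046
180 [306. 214.] 1 15.580137439283225 -139.63047538823508
180 [337. 232.] 1 17.291828864264463 -26.843822786267754
180 [319.8 243.1] 17 24.89068683913645 -66.13894333413036
230 [0.45872699 0.32189482 0.02203276] [0.43069813 0.30246161 0.01208097] [0.47963322 0.35389965 0.02807294]
552 [0.49169492 0.21321268 0.02864996] [0.45926543 0.18177134 0.01288671] [0.52615633 0.24806469 0.03679422]
```

View pics/za1.png

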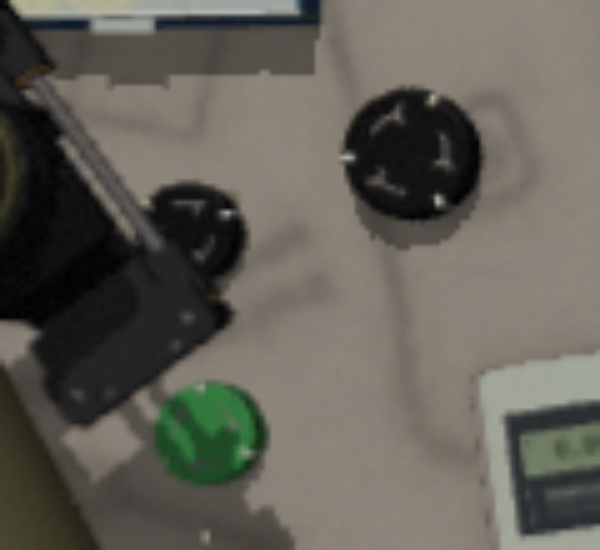

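```bash
python3 - <<'E'
from h import *
st=ctrl.get_state();print(st['time'])
plan([.53,-.23,.23],66,18)
P,u,v=cloud('top',np.load('top0.npy'),None)
for n,(x,y) in {'front':(.44,.1),'paper':(.45,-.2),'bench':(.5,.3)}.items():
    k=(np.hypot(P[:,0]-x,P[:,1]-y)<.02);print(n,np.median(P[k][:,2]))
k=(P[:,0]>.25)&(P[:,0]<.65)&(P[:,1]<.35)&(P[:,1]>-.3);print('max z on path',P[k][:,2].max(),P[k][P[k][:,2].argmax()])
E
```

```text
1.9833
[[-27.5, -14.6, -3.9], [0.0, -0.0, 3.34]]
[[-28.3, -13.0, -3.9], [0.0, -0.0, 3.34]]
[[-29.0, -11.3, -3.9], [0.0, -0.0, 3.34]]
[[-29.7, -9.6, -3.9], [0.0, -0.0, 3.34]]
[[-30.2, -7.9, -3.9], [0.0, -0.0, 3.34]]
[[-30.6, -6.1, -3.9], [0.0, -0.0, 3.34]]
[[-30.9, -4.3, -3.9], [0.0, -0.0, 3.34]]
[[-31.1, -2.5, -3.9], [0.0, -0.0, 3.34]]
[[-31.2, -0.7, -3.9], [0.0, -0.0, 3.34]]
[[-31.2, 1.1, -3.9], [0.0, -0.0, 3.34]]
[[-31.0, 2.9, -3.9], [0.0, -0.0, 3.34]]
[[-30.8, 4.7, -3.9], [0.0, -0.0, 3.34]]
[[-30.5, 6.5, -3.9], [0.0, -0.0, 3.34]]
[[-30.1, 8.3, -3.9], [0.0, -0.0, 3.34]]
[[-29.5, 10.0, -3.9], [0.0, -0.0, 3.34]]
[[-28.9, 11.7, -3.9], [0.0, -0.0, 3.34]]
[[-28.2, 13.4, -3.9], [0.0, -0.0, 3.34]]
[[-27.3, 15.0, -3.9], [0.0, -0.0, 3.34]]
front -0.0009113873109822671
paper 7.718778796357064e-05
bench 0.00016698912180506482
max z on path 0.10548316630231824 [0.64783192 0.20347637 0.10548317]
```

arm_command([
  [[-27.5,-14.5,-4],[0,0,3.35],0],
  [[-28.5,-13,-4],[0,0,3.35],0],
  [[-29,-11.5,-4],[0,0,3.35],0],
  [[-29.5,-9.5,-4],[0,0,3.35],0],
  [[-30,-8,-4],[0,0,3.35],0],
  [[-30.5,-6,-4],[0,0,3.35],0],
  [[-31,-4.5,-4],[0,0,3.35],0],
  [[-31,-2.5,-4],[0,0,3.35],0],
])

```text
time: 2.65
position: [0.4857, 0.0771, 0.1922]
tool_rot: [2.038, 2.391, 0.002]
ft_force: [0.9, 0.5, -0.5]
grip_width: 0.999
```

arm_command([
  [[-31,-0.5,-4],[0,0,3.35],0],
  [[-31,1,-4],[0,0,3.35],0],
  [[-31,3,-4],[0,0,3.35],0],
  [[-31,4.5,-4],[0,0,3.35],0],
  [[-30.5,6.5,-4],[0,0,3.35],0],
  [[-30,8.5,-4],[0,0,3.35],0],
  [[-29.5,10,-4],[0,0,3.35],0],
  [[-29,12,-4],[0,0,3.35],0],
])

```text
time: 3.32
position: [0.5206, -0.1698, 0.2242]
tool_rot: [2.536, 1.854, 0.002]
ft_force: [-0.1, -1.2, -0.4]
grip_width: 1.002
```

arm_command([
  [[-28,13.5,-4],[0,0,3.35],0],
  [[-27,15,-4],[0,0,3.35],0],
  [[0,0,0],[0,0,0],0],
  [[0,0,0],[0,0,0],0],
])

```text
time: 3.65
position: [0.5289, -0.2323, 0.2319]
tool_rot: [2.641, 1.7, -0.0]
ft_force: [-0.9, 0.6, -0.6]
grip_width: 0.998
```

```bash
python3 - <<'E'
from h import *
st=ctrl.get_state();print(st['position'],yaw(st),st['joint_positions'].round(3),st['time'])
im,d=optics.get_image('wrist');cv2.imwrite('pics/w2.png',im);np.save('w2.npy',d)
for r in models.search_frame('wrist','jar_open'): print(r['conf'],cam2world('wrist',r['location'],st).round(4))
print(proj('wrist',[.529,-.23,.08],st))
cv2.imwrite('pics/w2z.png',cv2.resize(im[100:330,200:460],None,fx=3,fy=2.6,interpolation=cv2.INTER_CUBIC))
E
```

```text
[ 0.52885384 -0.23232831  0.23186484] (np.float64(65.53744381702725), array([ 3.64999394e-04, -9.31127795e-04, -9.99999500e-01])) [-0.28   0.199  0.742  1.668 -0.137  1.328  0.059] 3.65
0.7 [[ 0.537  -0.2429  0.0652]]
[[322.29984991 211.31467401]]
```

View pics/w2.png

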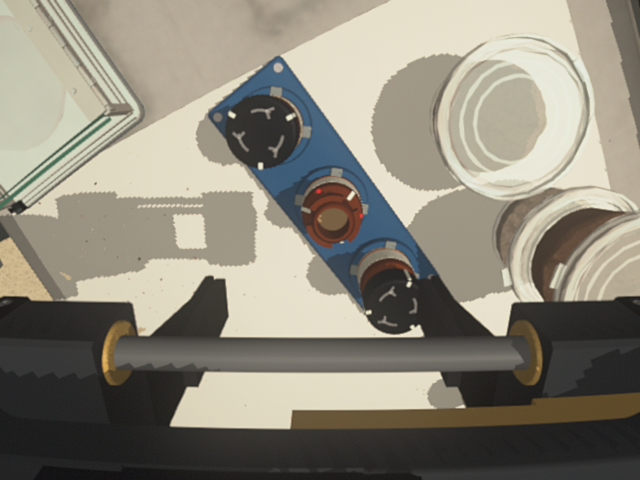

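View pics/w2z.png

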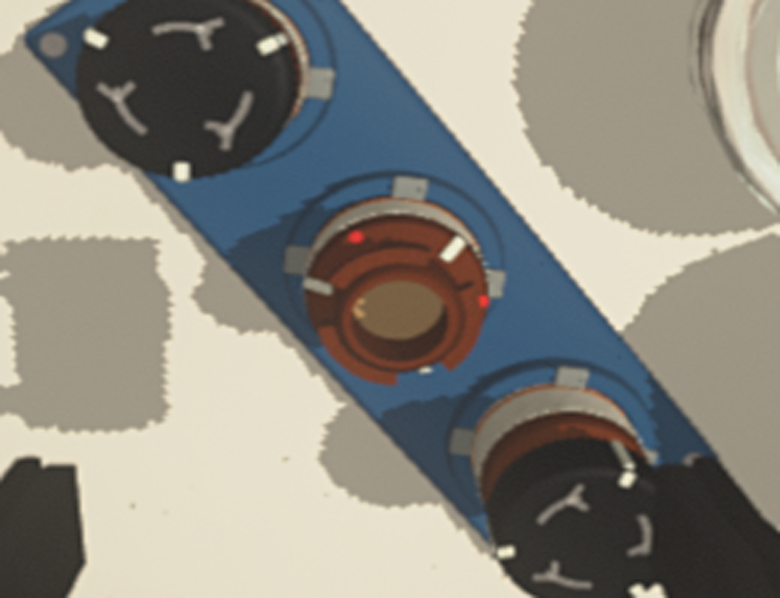

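```bash
python3 - <<'E'
from h import *
st=ctrl.get_state();d=np.load('w2.npy');im=cv2.imread('pics/w2.png')
m=np.zeros((480,640),bool);m[150:260,290:380]=1
P,u,v=cloud('wrist',d,st,m)
print('z hist',np.histogram(P[:,2],bins=np.arange(-.01,.11,.004)))
zt=np.percentile(P[:,2],99.5);print(zt)
k=P[:,2]>zt-.004;Q=P[k];print(k.sum(),Q.min(0),Q.max(0),(Q.min(0)+Q.max(0))/2)
def fit(q):
    A=np.c_[2*q,np.ones(len(q))];s=np.linalg.lstsq(A,(q**2).sum(1),rcond=None)[0];return s[:2],np.sqrt(s[2]+s[0]**2+s[1]**2)
print(fit(Q[:,:2]))
for uv in [(351,195),(305.7,210),(342.3,242),(319,191),(361,216)]:
    a,b=int(uv[1]),int(uv[0]);dd=np.median(d[a-1:a+2,b-1:b+2]);print(uv,pix('wrist',[uv],dd,st).round(4))
# other jars
m=np.zeros((480,640),bool);m[90:170,220:305]=1
P,u,v=cloud('wrist',d,st,m);zt=np.percentile(P[:,2],98);Q=P[P[:,2]>.085];print('jarL',zt,(Q.min(0)+Q.max(0))/2,np.ptp(Q,0))
P,u,v=cloud('top',np.load('top0.npy'),None)
for c in [(.515,-.154),(.5285,-.234),(.55,-.319)]:
    k=(np.hypot(P[:,0]-c[0],P[:,1]-c[1])<.035);zt=np.percentile(P[k][:,2],97);Q=P[k&(P[:,2]>zt-.004)];print('top',zt,Q.mean(0),(Q.min(0)+Q.max(0))/2,np.ptp(Q,0))
E
```

```text
z hist (array([   0,    0, 1177,   87,    2,    3,   76, 3426,  234, 1161,  181,
         79,   70,   65,  541,   58,   88,  180,  558,  245,   64,   75,
        114,  718,  644,    8,    6,    0,    0]), array([-0.01 , -0.006, -0.002,  0.002,  0.006,  0.01 ,  0.014,  0.018,
        0.022,  0.026,  0.03 ,  0.034,  0.038,  0.042,  0.046,  0.05 ,
        0.054,  0.058,  0.062,  0.066,  0.07 ,  0.074,  0.078,  0.082,
        0.086,  0.09 ,  0.094,  0.098,  0.102,  0.106]))
0.08924443648467505
873 [ 0.51256703 -0.25579539  0.08524917] [ 0.55472588 -0.17203996  0.09788477] [ 0.53364645 -0.21391767  0.09156697]
(array([ 0.53278053, -0.22825916]), np.float64(0.018000052002713665))
(351, 195) [[ 0.5544 -0.2273  0.065 ]]
(305.7, 210) [[ 0.5157 -0.2236  0.0652]]
(342.3, 242) [[ 0.5277 -0.2767  0.0215]]
(319, 191) [[ 0.5322 -0.2136  0.0655]]
(361, 216) [[ 0.555  -0.2469  0.0652]]
jarL 0.09742430298811729 [ 0.51568724 -0.15251018  0.09204357] [0.05191981 0.05157823 0.01362089]
top 0.09989170984803226 [ 0.51569046 -0.1523201   0.09795451] [ 0.51650918 -0.15365954  0.09938855] [0.04890765 0.04834373 0.00692964]
top 0.08893168762522066 [ 0.53459887 -0.23793438  0.0877835 ] [ 0.53635939 -0.23494565  0.0897615 ] [0.03962682 0.03905003 0.00930333]
top 0.09921362034485036 [ 0.55281021 -0.32219585  0.09740657] [ 0.55310918 -0.3218059   0.09907249] [0.04857156 0.05043547 0.00768975]
```

```bash
python3 - <<'E'
from h import *
from scipy.optimize import least_squares
st=ctrl.get_state();d=np.load('w2.npy');im=cv2.imread('pics/w2.png')
P,u,v=cloud('wrist',d,st)
def fit(q):
    A=np.c_[2*q,np.ones(len(q))];s=np.linalg.lstsq(A,(q**2).sum(1),rcond=None)[0];return s[:2],np.sqrt(s[2]+s[0]**2+s[1]**2)
k=(np.hypot(P[:,0]-.534,P[:,1]+.236)<.021)&(P[:,2]>.0855)&(P[:,2]<.093)
Q=P[k];print(k.sum(),np.median(Q[:,2]),fit(Q[:,:2]),(Q.min(0)+Q.max(0))/2,np.ptp(Q,0))
k=(np.hypot(P[:,0]-.534,P[:,1]+.236)<.030)&(P[:,2]>.063)&(P[:,2]<.068);Q=P[k];print('shoulder',(Q.min(0)+Q.max(0))/2,np.ptp(Q,0))
def blobs(mask):
    n,l,s,ce=cv2.connectedComponentsWithStats(mask.astype(np.uint8));return [(ce[i],s[i,4]) for i in range(1,n) if s[i,4]>2]
b,g,r=[im[...,i].astype(int) for i in range(3)]
roi=np.zeros((480,640),bool);roi[180:250,295:370]=1
red=(r>170)&(g<80)&roi
for p,a in blobs(red): print('red',p.round(1),a,pixplane('wrist',[p],.065,st).round(4))
wh=(im.min(2)>150)&roi
for p,a in blobs(wh): print('wh',p.round(1),a,pixplane('wrist',[p],.065,st).round(4))
c=np.median(P[(np.hypot(P[:,0]-.534,P[:,1]+.236)<.01)],0);print(c)
plan([.451,.329,.12],124,18)
E
```

```text
759 0.0874496686684684 (array([ 0.53372682, -0.23566525]), np.float64(0.015265015017957682)) [ 0.53395212 -0.23524937  0.08791859] [0.04139091 0.04016776 0.00483328]
shoulder [ 0.53334501 -0.23674331  0.06550201] [0.04877008 0.05043391 0.00498717]
red [318.4 190.6] 13 [[ 0.5318 -0.2132  0.065 ]]
red [360.9 215.4] 11 [[ 0.5552 -0.2465  0.065 ]]
wh [350.7 195.2] 36 [[ 0.5541 -0.2274  0.065 ]]
wh [299.7 243.3] 146 [[ 0.4988 -0.2479  0.065 ]]
wh [342. 242.] 3 [[ 0.5317 -0.2614  0.065 ]]
[ 0.53262446 -0.23986863  0.04829682]
[[26.5, -16.7, 6.2], [-0.0, -0.0, -3.23]]
[[27.4, -15.2, 6.2], [-0.0, -0.0, -3.23]]
[[28.2, -13.6, 6.2], [-0.0, -0.0, -3.23]]
[[28.9, -12.0, 6.2], [-0.0, -0.0, -3.23]]
[[29.6, -10.3, 6.2], [-0.0, -0.0, -3.23]]
[[30.1, -8.6, 6.2], [-0.0, -0.0, -3.23]]
[[30.5, -6.9, 6.2], [-0.0, -0.0, -3.23]]
[[30.9, -5.2, 6.2], [-0.0, -0.0, -3.23]]
[[31.1, -3.4, 6.2], [-0.0, -0.0, -3.23]]
[[31.3, -1.7, 6.2], [-0.0, -0.0, -3.23]]
[[31.3, 0.1, 6.2], [-0.0, -0.0, -3.23]]
[[31.3, 1.9, 6.2], [-0.0, -0.0, -3.23]]
[[31.1, 3.6, 6.2], [-0.0, -0.0, -3.23]]
[[30.9, 5.4, 6.2], [-0.0, -0.0, -3.23]]
[[30.5, 7.1, 6.2], [-0.0, -0.0, -3.23]]
[[30.1, 8.8, 6.2], [-0.0, -0.0, -3.23]]
[[29.5, 10.5, 6.2], [-0.0, -0.0, -3.23]]
[[28.9, 12.1, 6.2], [-0.0, -0.0, -3.23]]
```

arm_command([
  [[26.5,-16.5,4],[0,0,-3.2],0.2],
  [[27.5,-15,4],[0,0,-3.2],0.2],
  [[28,-13.5,4],[0,0,-3.2],0.2],
  [[29,-12,4],[0,0,-3.2],0.2],
  [[29.5,-10.5,4],[0,0,-3.2],0.2],
  [[30,-8.5,4],[0,0,-3.2],0.2],
  [[30.5,-7,4],[0,0,-3.2],0.2],
  [[31,-5,4],[0,0,-3.2],0.2],
], force=40)

```text
time: 4.42
position: [0.4944, 0.0206, 0.1996]
tool_rot: [-2.189, -2.253, -0.002]
ft_force: [0.6, 0.4, 1.0]
grip_width: 0.803
```

arm_command([
  [[31,-3.5,4],[0,0,-3.2],0.2],
  [[31.5,-1.5,4],[0,0,-3.2],0.2],
  [[31.5,0,4],[0,0,-3.2],0.2],
  [[31.5,2,6],[0,0,-3.2],0.2],
  [[31,3.5,6],[0,0,-3.2],0.2],
  [[31,5.5,6],[0,0,-3.2],0.2],
  [[30.5,7,10],[0,0,-3.2],0.2],
  [[30,9,10],[0,0,-3.2],0.2],
])

```text
time: 5.08
position: [0.4614, 0.2694, 0.1497]
tool_rot: [-1.635, -2.682, -0.002]
ft_force: [0.3, -0.0, -0.1]
grip_width: 0.802
```

arm_command([
  [[29.5,10.5,10],[0,0,-3.2],0.2],
  [[29,12,10],[0,0,-3.2],0.2],
  [[0,0,0],[0,0,0],0.2],
  [[0,0,0],[0,0,0],0.2],
  [[0,0,0],[0,0,0],0.2],
])

```text
time: 5.5
position: [0.4542, 0.3286, 0.1296]
tool_rot: [1.49, 2.766, -0.001]
ft_force: [0.8, -1.2, 0.2]
grip_width: 0.802
```

```bash
cat > capm.py <<'E'
from h import *
import sys
tag=sys.argv[1]
st=ctrl.get_state();print(st['position'],yaw(st),st['joint_positions'].round(3),st['time'])
im,d=optics.get_image('wrist');cv2.imwrite(f'pics/{tag}.png',im);np.save(tag+'.npy',d)
P,u,v=cloud('wrist',d,st)
k=(np.hypot(P[:,0]-.45,P[:,1]-.33)<.035)&(P[:,2]>.019)&(P[:,2]<.027);Q=P[k]
print(k.sum(),(Q.min(0)+Q.max(0))/2,np.ptp(Q,0),np.median(Q[:,2]))
c=((Q.min(0)+Q.max(0))/2)[:2]
t=np.linspace(0,6.28,40)
hull=proj('wrist',np.c_[c[0]+.0275*np.cos(t),c[1]+.0275*np.sin(t),np.full(40,.021)],st).astype(np.int32)
m=np.zeros((480,640),np.uint8);cv2.fillPoly(m,[hull],1)
n,l,s,ce=cv2.connectedComponentsWithStats(((im.min(2)>180)&(m>0)).astype(np.uint8))
for i in range(1,n):
    w=pixplane('wrist',[ce[i]],.021,st)[0];dd=w[:2]-c;print(ce[i].round(1),s[i,4],w.round(4),np.hypot(*dd)*1e3,np.degrees(np.arctan2(dd[1],dd[0])))
print('tcp px',proj('wrist',st['position']+np.array([0,0,.0]),st))
E
python3 capm.py w3
```

```text
[0.45422748 0.32855639 0.12955187] (np.float64(123.37104402587985), array([-2.19567073e-04, -5.18601621e-04, -9.99999841e-01])) [-0.87   0.21   0.221  1.816 -0.051  1.121 -0.049] 5.5
4289 [0.45073157 0.32889101 0.02215569] [0.0515303  0.05095679 0.00631096] 0.022901638269633304
[294.2 210.7] 26 [0.4289 0.331  0.021 ] 21.95115966971728 174.5145747030184
[354.1 221.2] 36 [0.4666 0.347  0.021 ] 24.053425625041147 48.69286843036371
[360.  227.5] 6 [0.4725 0.3455 0.021 ] 27.373631258997836 37.41014977491399
[359.  235.5] 2 [0.4752 0.3404 0.021 ] 27.056386000358597 25.285754988068394
[358. 240.] 1 [0.4765 0.3374 0.021 ] 27.129104500177608 18.27913187191397
[332.8 250.4] 5 [0.4663 0.3216 0.021 ] 17.203964414625847 -25.189489730825198
[313.9 264. ] 27 [0.4609 0.3059 0.021 ] 25.176846296585396 -66.22444747008217
tcp px [[324.56881276 314.5146666 ]]
```

View pics/w3.png

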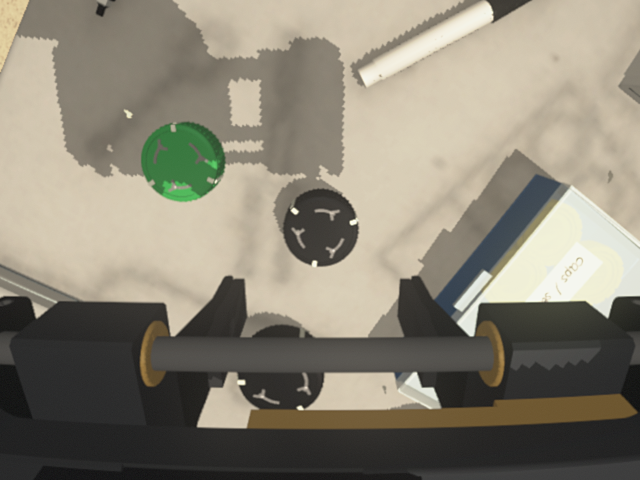

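arm_command([
  [[0.5,-1.3,25],[0,0,0],0.2],
  [[0.5,-1.3,25],[0,0,0],0.2],
  [[0,0,19],[0,0,0],0.2],
  [[0,0,0],[0,0,0],0.2],
  [[0,0,0],[0,0,0],0.2],
])

```text
time: 5.97
position: [0.4525, 0.3261, 0.0605]
tool_rot: [-1.496, -2.762, 0.002]
ft_force: [-0.0, 0.3, -0.4]
grip_width: 0.798
```

```bash
python3 capm.py w4
```

```text
[0.45251701 0.32608363 0.0605478 ] (np.float64(123.1366780349935), array([-8.06707446e-04, -1.03566924e-03, -9.99999138e-01])) [-0.862  0.283  0.216  1.882 -0.072  0.985 -0.036] 5.9667
7303 [0.45114603 0.32891526 0.02218658] [0.05191538 0.05139272 0.00635323] 0.022899499693897672
[290.8 244.5] 38 [0.4291 0.3312 0.021 ] 22.192156246492964 174.17536659356534
[371. 243.] 1 [0.4624 0.3539 0.021 ] 27.399992708543113 65.72545914488248
[367.  283.5] 173 [0.4736 0.3344 0.021 ] 23.16383724694726 13.739208854081033
[295.2 274. ] 6 [0.4395 0.3186 0.021 ] 15.586904009565211 -138.52853090331112
[341.9 295.9] 8 [0.4667 0.3214 0.021 ] 17.298571468894085 -25.93361816078587
[297.2 308.5] 37 [0.451  0.3021 0.021 ] 26.805424622108017 -90.38610665500406
[316.9 312.6] 47 [0.4611 0.3057 0.021 ] 25.216184637474957 -66.75974309834324
tcp px [[324.57105847 314.50908135]]
```

View pics/w4.png

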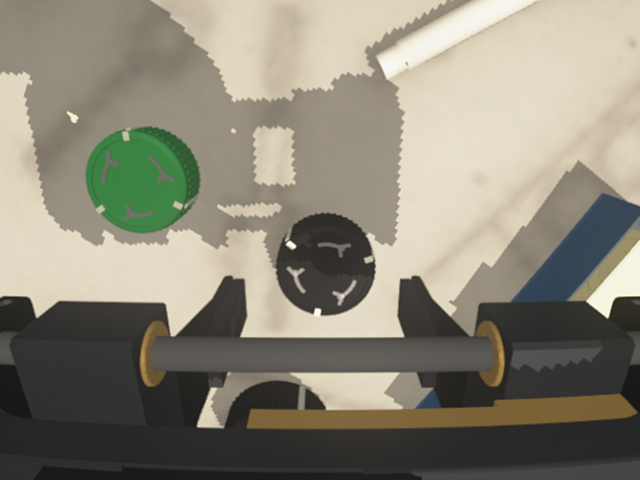

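arm_command([
  [[2.5,0.5,15],[0,0,0],0.2],
  [[0,0,15],[0,0,0],0.2],
  [[0,0,12.5],[0,0,0],0.2],
  [[0,0,0],[0,0,0],0.2],
  [[0,0,0],[0,0,0],0.2],
])

```text
time: 6.43
position: [0.4519, 0.3296, 0.0186]
tool_rot: [1.494, 2.764, 0.0]
ft_force: [0.1, 0.2, 0.4]
grip_width: 0.803
```

```bash
python3 capm.py w5
```

```text
[0.45189098 0.32964532 0.01855461] (np.float64(123.21220988959385), array([ 1.89343825e-04,  1.75298243e-05, -9.99999982e-01])) [-0.858  0.342  0.208  1.906 -0.088  0.903 -0.028] 6.4333
7920 [0.44828977 0.33075788 0.02295255] [0.06095569 0.04842389 0.00789978] 0.02282821588676727
[254.6 313.8] 109 [0.4266 0.315  0.021 ] 26.82217749572289 -144.10526521392947
[384.7 309.2] 6 [0.4706 0.3465 0.021 ] 27.333307342085348 35.19724243704343
[384. 316.] 3 [0.4723 0.3438 0.021 ] 27.303768754469658 28.419727499615988
tcp px [[324.56919698 314.51150273]]
```

View pics/w5.png

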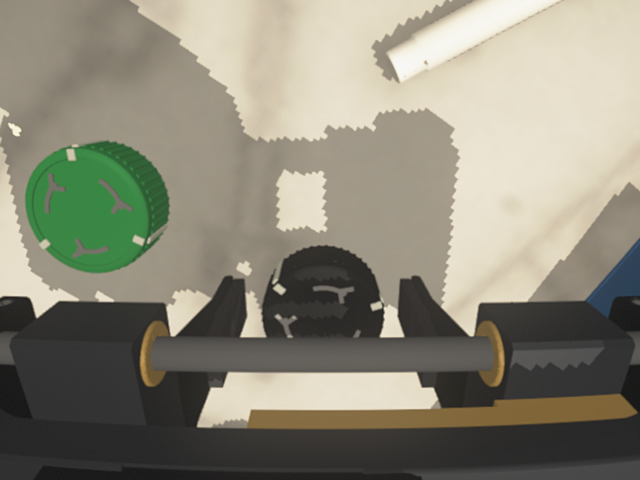

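```bash
python3 - <<'E'
from h import *
st=ctrl.get_state();d=np.load('w5.npy')
m=np.zeros((480,640),bool);m[230:337,255:392]=1
P,u,v=cloud('wrist',d,st,m)
L=R.from_rotvec(st['tool_rot']).inv().apply(P-st['position'])*1000
k=(P[:,2]>.021)&(P[:,2]<.026)&(abs(L[:,1])<30)
k&=~((u<262)|(u>384))
Q=L[k]
print(k.sum(),Q.min(0),Q.max(0))
# boundary: max x per y bin
pts=[]
for y in np.arange(-22,23,3):
    s=Q[abs(Q[:,1]-y)<1]
    if len(s): pts.append([s[:,0].max(),y])
pts=np.array(pts);print(pts.round(1).tolist())
from scipy.optimize import least_squares
f=least_squares(lambda p:np.hypot(pts[:,0]-p[0],pts[:,1]-p[1])-26,[0,0],loss='soft_l1');print(f.x,f.fun.round(1))
E
```

```text
7552 [ -8.69827339 -26.02206849  -6.46601901] [25.28086741 24.51612197 -1.92792372]
[[14.8, -22.0], [18.4, -19.0], [20.6, -16.0], [22.3, -13.0], [23.5, -10.0], [24.6, -7.0], [25.0, -4.0], [25.0, -1.0], [24.9, 2.0], [24.7, 5.0], [24.0, 8.0], [22.6, 11.0], [20.5, 14.0], [18.2, 17.0], [14.9, 20.0]]
[-0.69498087 -0.94773344] [ 0.1  0.2  0.1 -0.  -0.2 -0.  -0.1 -0.3 -0.3  0.   0.2  0.2 -0.   0.
  0.1]
```

arm_command([
  [[-0.5,-1,1],[0,0,0],0.3],
  [[0,0,0],[0,0,0],1],
  [[0,0,0],[0,0,0],1],
  [[0,0,0],[0,0,0],1],
  [[0,0,0],[0,0,0],1],
  [[0,0,0],[0,0,0],1],
], force=45)

```text
time: 6.98
position: [0.4514, 0.3291, 0.0176]
tool_rot: [1.493, 2.764, 0.001]
ft_force: [-0.8, -0.2, 4.2]
grip_width: 0.58
```

arm_command([
  [[0,0,-10],[0,0,0],1],
  [[0,0,-15],[0,0,0],1],
  [[0,0,-15],[0,0,0],1],
  [[0,0,-20],[0,0,0],1],
  [[0,0,-20],[0,0,0],1],
  [[0,0,-20],[0,0,0],1],
  [[0,0,-20],[0,0,0],1],
  [[0,0,0],[0,0,0],1],
])

```text
time: 7.65
position: [0.4531, 0.3304, 0.1419]
tool_rot: [1.492, 2.762, 0.011]
ft_force: [0.3, 0.4, -0.2]
grip_width: 0.584
```

```bash
python3 - <<'E'
from h import *
st=ctrl.get_state();print(st['position'],yaw(st),st['ft_force'],st['grip_width'],st['time'])
im,d=optics.get_image('wrist');cv2.imwrite('pics/w6.png',im);np.save('w6.npy',d)
im,d=optics.get_image('side');cv2.imwrite('pics/s6.png',im)
plan([.5338,-.2366,.17],95,18)
E
```

```text
[0.45313932 0.33037463 0.14188953] (np.float64(123.22478452627657), array([ 0.00558247,  0.0051341 , -0.99997124])) [ 0.31593266  0.40352232 -0.18067171] 0.5840877162088858 7.65
[[-28.8, -13.4, -1.8], [0.01, -0.0, 1.57]]
[[-29.2, -12.6, -1.8], [0.01, -0.0, 1.57]]
[[-29.5, -11.8, -1.8], [0.01, -0.0, 1.57]]
[[-29.8, -11.0, -1.8], [0.01, -0.0, 1.57]]
[[-30.1, -10.2, -1.8], [0.01, -0.0, 1.57]]
[[-30.4, -9.3, -1.8], [0.01, -0.0, 1.57]]
[[-30.6, -8.5, -1.8], [0.01, -0.0, 1.57]]
[[-30.8, -7.7, -1.8], [0.01, -0.0, 1.57]]
[[-31.0, -6.8, -1.8], [0.01, -0.0, 1.57]]
[[-31.2, -6.0, -1.8], [0.01, -0.0, 1.57]]
[[-31.3, -5.1, -1.8], [0.01, -0.0, 1.57]]
[[-31.5, -4.2, -1.8], [0.01, -0.0, 1.57]]
[[-31.6, -3.4, -1.8], [0.01, -0.0, 1.57]]
[[-31.7, -2.5, -1.8], [0.01, -0.0, 1.57]]
[[-31.7, -1.6, -1.8], [0.01, -0.0, 1.57]]
[[-31.7, -0.8, -1.8], [0.01, -0.0, 1.57]]
[[-31.8, 0.1, -1.8], [0.01, -0.0, 1.57]]
[[-31.7, 1.0, -1.8], [0.01, -0.0, 1.57]]
```

View pics/w6.png

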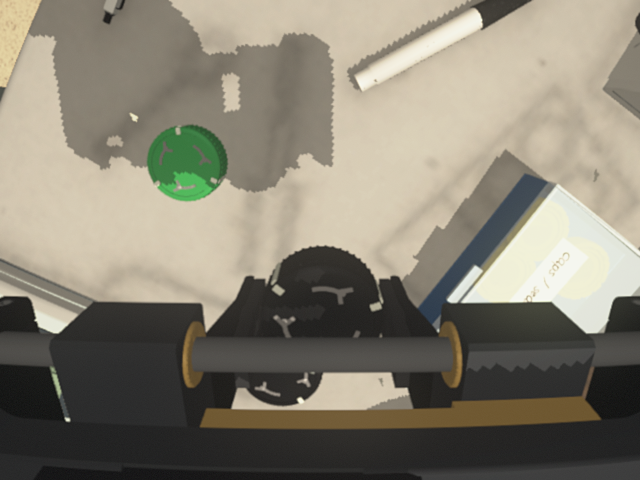

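```bash
cat > held.py <<'E'
from h import *
from scipy.optimize import least_squares
import sys
def held(im,d,st):
    m=np.zeros((480,640),bool);m[230:337,255:392]=1
    P,u,v=cloud('wrist',d,st,m)
    L=R.from_rotvec(st['tool_rot']).inv().apply(P-st['position'])*1000
    k=(L[:,2]>-9)&(L[:,2]<-1)&(abs(L[:,1])<24)&~((u<268)|(u>380))
    Q=L[k];zt=np.median(Q[:,2])
    Q=Q[abs(Q[:,2]-zt)<2]
    pts=[]
    for y in np.arange(-20,21,2):
        s=Q[abs(Q[:,1]-y)<1]
        if len(s): pts.append([s[:,0].max(),y])
    pts=np.array(pts)
    f=least_squares(lambda p:np.hypot(pts[:,0]-p[0],pts[:,1]-p[1])-26,[0,0],loss='soft_l1')
    print('cap top z(tool)',zt,'centre tool',f.x,abs(f.fun).max())
    A=np.c_[Q[:,:2],np.ones(len(Q))];c=np.linalg.lstsq(A,Q[:,2],rcond=None)[0];print('tilt rad',c[:2])
    # ribs
    g=((im.min(2)>140)&m).astype(np.uint8);n,l,s,ce=cv2.connectedComponentsWithStats(g)
    M=R.from_rotvec(st['tool_rot'])
    for i in range(1,n):
        if s[i,4]<8: continue
        vv,uu=int(round(ce[i][1])),int(round(ce[i][0]))
        q=pix('wrist',[ce[i]],d[vv,uu],st);t=M.inv().apply(q-st['position'])[0]*1000-[f.x[0],f.x[1],0]
        w=M.apply(t*[1,1,0]);print(ce[i].round(1),s[i,4],t.round(1),'r',np.hypot(t[0],t[1]).round(1),'tool ang',np.degrees(np.arctan2(t[1],t[0])).round(1),'world',np.degrees(np.arctan2(w[1],w[0])).round(1))
if __name__=='__main__':
    tag=sys.argv[1];st=ctrl.get_state()
    if len(sys.argv)>2: im,d=optics.get_image('wrist');cv2.imwrite(f'pics/{tag}.png',im);np.save(tag+'.npy',d)
    else: im=cv2.imread(f'pics/{tag}.png');d=np.load(tag+'.npy')
    print(st['position'],yaw(st),st['time']);held(im,d,st)
E
python3 held.py w6
```

```text
[0.45131495 0.3290773  0.13796232] (np.float64(123.23546776874662), array([ 0.00126589,  0.00128633, -0.99999837])) 7.75
cap top z(tool) -5.200270540267716 centre tool [-0.65450789 -1.43143039] 0.38491926535603227
tilt rad [-0.00450934  0.00136195]
[324.  247.2] 4107 [26.3  1.2 12.6] r 26.4 tool ang 2.6 world 120.6
[277.7 289.6] 48 [ 15.6 -17.2  -6.5] r 23.2 tool ang -47.8 world 171.1
[375.6 306.1] 48 [ 7.9 22.  -6. ] r 23.3 tool ang 70.2 world 53.0
```

arm_command([
  [[-28,-13.5,-4],[0,0,1.55],1],
  [[-29,-12.5,-4],[0,0,1.55],1],
  [[-29.5,-12,-4],[0,0,1.55],1],
  [[-30,-11,-4],[0,0,1.55],1],
  [[-30,-10,-4],[0,0,1.55],1],
  [[-30.5,-9.5,-4],[0,0,1.55],1],
  [[-30.5,-8.5,-4],[0,0,1.55],1],
  [[-31,-7.5,-4],[0,0,1.55],1],
])

```text
time: 8.42
position: [0.4864, 0.0761, 0.1678]
tool_rot: [-1.784, -2.584, 0.003]
ft_force: [0.4, -0.3, -1.3]
grip_width: 0.578
```

arm_command([
  [[-31,-7,0],[0,0,1.55],1],
  [[-31,-6,0],[0,0,1.55],1],
  [[-31.5,-5,0],[0,0,1.55],1],
  [[-31.5,-4,0],[0,0,1.55],1],
  [[-31.5,-3.5,0],[0,0,1.55],1],
  [[-31.5,-2.5,0],[0,0,1.55],1],
  [[-31.5,-1.5,0],[0,0,1.55],1],
  [[-31.5,-1,0],[0,0,1.55],1],
])

```text
time: 9.08
position: [0.524, -0.1739, 0.1676]
tool_rot: [-2.052, -2.376, 0.002]
ft_force: [0.2, 0.5, -0.8]
grip_width: 0.587
```

arm_command([
  [[-28,0,0],[0,0,1.5],1],
  [[-25,1,0],[0,0,1.5],1],
  [[0,0,0],[0,0,0],1],
  [[0,0,0],[0,0,0],1],
  [[0,0,0],[0,0,0],1],
])

```text
time: 9.5
position: [0.5324, -0.2239, 0.1677]
tool_rot: [-2.111, -2.323, 0.001]
ft_force: [-0.7, 0.6, -0.8]
grip_width: 0.584
```

```bash
python3 held.py w7 1; python3 - <<'E'
from h import *
st=ctrl.get_state();print(st['position'],yaw(st),st['joint_positions'].round(3),st['ft_force']);plan([.5348,-.2369,.13],95.4,3)
im,d=optics.get_image('side');cv2.imwrite('pics/s7.png',im)
im,d=optics.get_image('top');cv2.imwrite('pics/t7.png',im)
E
```

```text
[ 0.53242272 -0.22394287  0.16773894] (np.float64(95.4705937879016), array([-0.00236391,  0.00126624, -0.9999964 ])) 9.5
cap top z(tool) -5.217325003361696 centre tool [-1.17217208 -1.46842911] 0.33850722453048476
tilt rad [-0.0032571   0.00067958]
[261.7 257.7] 642 [-41.1 -51.6 167.2] r 66.0 tool ang -128.5 world -136.0
[384.6 252.6] 663 [-35.9  53.2 165.9] r 64.2 tool ang 124.0 world -28.6
[355.6 248.2] 52 [ -8.1  22.8 102.5] r 24.2 tool ang 109.5 world -14.0
[278.1 289.7] 75 [ 15.1 -17.3  -5.8] r 22.9 tool ang -48.9 world 144.4
[ 0.53273513 -0.22336544  0.1679843 ] (np.float64(95.53728749864375), array([-0.00177958,  0.00142387, -0.9999974 ])) [-0.255  0.25   0.705  1.746 -0.173  1.211  0.592] [ 0.150835    0.66064396 -0.21891446]
[[-4.6, 0.3, 12.7], [-0.03, -0.03, 0.05]]
[[-4.6, 0.3, 12.7], [-0.03, -0.03, 0.05]]
[[-4.6, 0.3, 12.7], [-0.03, -0.03, 0.05]]
```

View pics/w7.png

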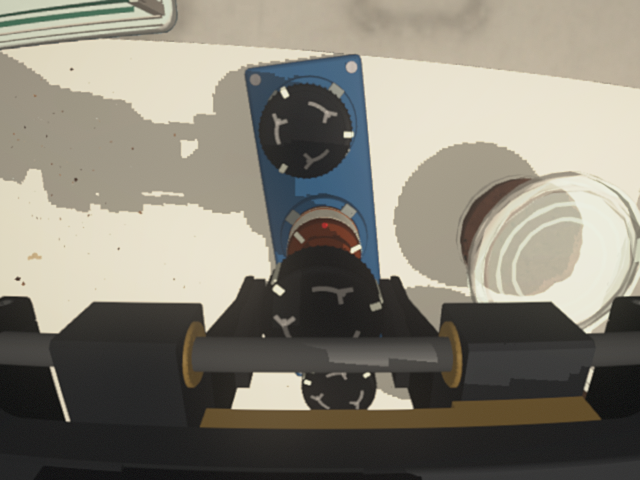

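```bash
python3 - <<'E'
from h import *
st=ctrl.get_state();d=np.load('w7.npy')
P,u,v=cloud('wrist',d,st)
m=(u>250)&(u<365)&(v>75)&(v<185)&(P[:,2]>.092)&(P[:,2]<.11)
Q=P[m];c=(Q.min(0)+Q.max(0))/2;print('jarL',c,np.ptp(Q,0))
y=R.from_rotvec(st['tool_rot']).as_matrix()[:,1];print('corr',c+.0014*y)
P,u,v=cloud('top',np.load('top0.npy'),None)
k=(P[:,1]<-.05)&(P[:,1]>-.45)&(P[:,2]>.11)&(P[:,0]<.8);print('dish min x above .11:',P[k][:,0].min(),P[k][:,2].max())
k&=P[:,0]<.68
print(P[k][:,2].max() if k.any() else None)
E
```

```text
jarL [ 0.51606254 -0.15520383  0.09590236] [0.05228259 0.05138302 0.00772571]
corr [ 0.51745591 -0.15506775  0.09590155]
dish min x above .11: 0.004747065802766888 0.30362445133672566
0.30362445133672566
```

View pics/s7.png

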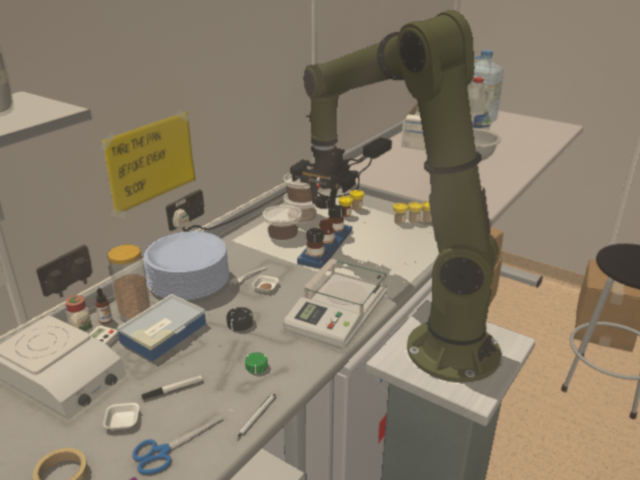

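```bash
python3 - <<'E'
from h import *
P,u,v=cloud('top',np.load('top0.npy'),None)
for x in np.arange(.58,.74,.02):
    k=(abs(P[:,0]-x)<.01)&(P[:,1]<-.12)&(P[:,1]>-.4);print(round(x,2),P[k][:,2].max().round(3),P[k][P[k][:,2].argmax()].round(3))
E
```

```text
0.58 0.101 [ 0.577 -0.328  0.101]
0.6 0.028 [ 0.592 -0.349  0.028]
0.62 0.008 [ 0.619 -0.186  0.008]
0.64 0.085 [ 0.638 -0.247  0.085]
0.66 0.153 [ 0.659 -0.346  0.153]
0.68 0.153 [ 0.673 -0.319  0.153]
0.7 0.153 [ 0.705 -0.303  0.153]
0.72 0.153 [ 0.729 -0.397  0.153]
0.74 0.154 [ 0.731 -0.302  0.154]
```

arm_command([
  [[-5,0.5,12],[0,0,0],1],
  [[-5,0.5,12],[0,0,0],1],
  [[-4.5,0,12],[0,0,0],1],
  [[0,0,0],[0,0,0],1],
  [[0,0,0],[0,0,0],1],
  [[0,0,0],[0,0,0],1],
])

```text
time: 10.15
position: [0.5353, -0.2396, 0.1328]
tool_rot: [-2.114, -2.323, 0.001]
ft_force: [-0.3, -0.1, 0.4]
grip_width: 0.583
```

```bash
cat > s.py <<'E'
from h import *
st=ctrl.get_state();print('t',st['time'],'pos',(st['position']*1000).round(1),'yaw',yaw(st)[0].round(2),yaw(st)[1][:2].round(4),'F',st['ft_force'].round(1),'M',st['torque'].round(2),'w',round(st['grip_width']*87,1),'q7',st['joint_positions'][6].round(2))
E
python3 s.py;python3 s.py; python3 - <<'E'
from h import *
im,d=optics.get_image('wrist');cv2.imwrite('pics/w8.png',im)
im,d=optics.get_image('side');cv2.imwrite('pics/s8.png',cv2.resize(im[150:290,260:400],None,fx=4,fy=4,interpolation=cv2.INTER_CUBIC))
E
python3 s.py
```

```text
t 10.15 pos [ 535.3 -239.6  132.8] yaw 95.41 [-0.0006  0.    ] F [-0.3 -0.1  0.4] M [-0.07  0.06  0.  ] w 50.7 q7 0.65
t 10.15 pos [ 535.3 -239.6  132.8] yaw 95.41 [-0.0006  0.    ] F [-0.3 -0.1  0.4] M [-0.07  0.06  0.  ] w 50.7 q7 0.65
t 10.25 pos [ 535.8 -239.5  133.5] yaw 95.44 [ 0.0009 -0.0001] F [-0.2  0.  -0.8] M [-0.1   0.02  0.01] w 50.8 q7 0.65
```

View pics/w8.png

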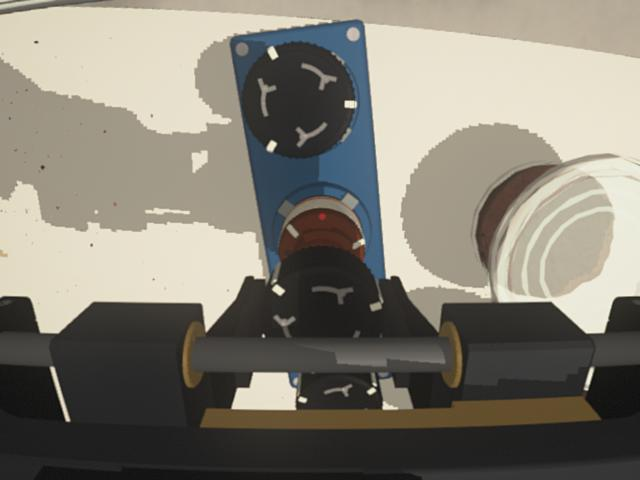

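View pics/s8.png

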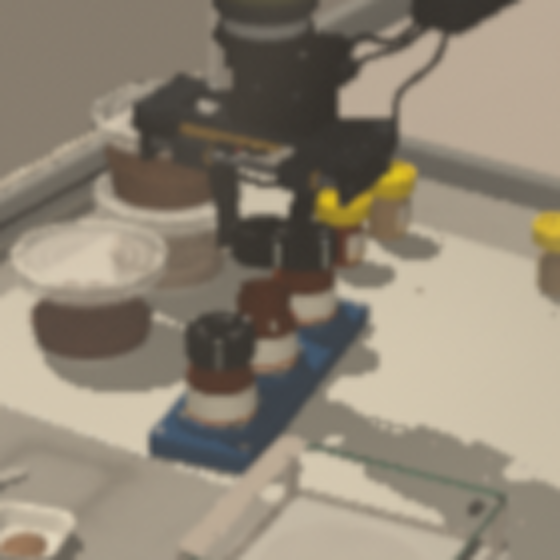

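```bash
python3 - <<'E'
from h import *
from scipy.optimize import least_squares
st=ctrl.get_state();st['position']=np.array([.5354,-.2396,.1330])
im=cv2.imread('pics/w8.png');b,g,r=[im[...,i].astype(int) for i in range(3)]
roi=np.zeros((480,640),bool);roi[205:256,283:366]=1
def blobs(mask):
    n,l,s,ce=cv2.connectedComponentsWithStats((mask&roi).astype(np.uint8));return [(ce[i],s[i,4]) for i in range(1,n) if s[i,4]>5]
B=blobs((r>170)&(g<80));W=blobs(im.min(2)>150);print(B,W)
M=R.from_rotvec(st['tool_rot'])
def tool(p): return M.inv().apply(pixplane('wrist',[p],.065,st)-st['position'])[0]*1000
for p,a in B+W: print(p.round(1),a,tool(p).round(2))
pts=[(B[0][0],95.2)]+[(p,None) for p,a in W if 20<a<150]
E
python3 held.py w8 1
```

```text
[] [(array([361.88888889, 241.18518519]), np.int32(27))]
[361.9 241.2] 27 [ 8.07 21.74 68.02]
[ 0.5358398  -0.23950431  0.13350154] (np.float64(95.43988594280178), array([ 8.58508074e-04, -1.07074763e-04, -9.99999626e-01])) 10.25
cap top z(tool) -5.215807599806434 centre tool [-1.25945687 -1.52601361] 0.5602904653695511
tilt rad [-0.00419824  0.001876  ]
[386.8 251.9] 444 [-22.4  49.3 132.7] r 54.2 tool ang 114.4 world -19.0
[255.  235.5] 8 [ -8.6 -49.7 131. ] r 50.5 tool ang -99.8 world -164.7
[360.6 240.8] 27 [ 9.  22.7 69.6] r 24.4 tool ang 68.3 world 27.1
[258.  262.7] 244 [-30.8 -48.7 131.8] r 57.6 tool ang -122.3 world -142.2
[277.9 289.7] 75 [ 15.4 -17.2  -6.3] r 23.1 tool ang -48.1 world 143.6Traceback (most recent call last):
  File "<stdin>", line 12, in <module>
IndexError: list index out of range
```

```bash
python3 - <<'E'
from h import *
im=cv2.imread('pics/w8.png');print(optics.camera_model('wrist')['fovy'])
cv2.imwrite('pics/w8z.png',cv2.resize(im[180:320,250:400],None,fx=5,fy=4,interpolation=cv2.INTER_CUBIC))
E
```

```text
62.24973540080429
```

View pics/w8z.png

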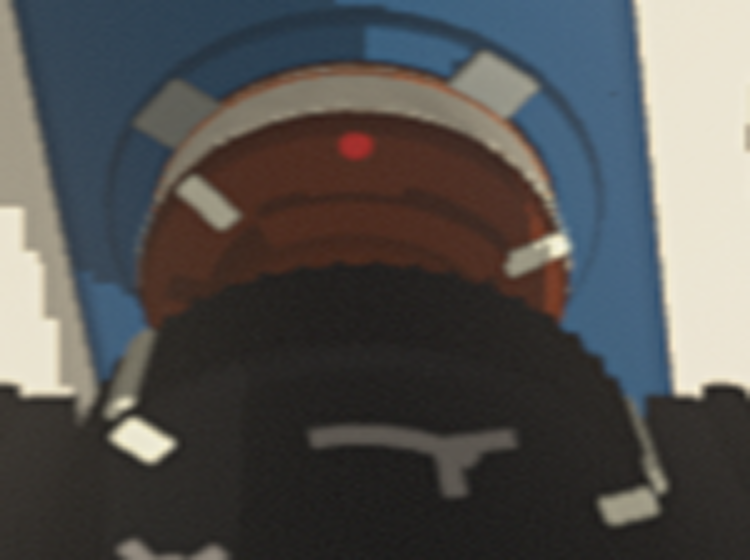

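```bash
python3 - <<'E'
from h import *
from scipy.optimize import least_squares
st=ctrl.get_state();st['position']=np.array([.5354,-.2396,.1330])
M=R.from_rotvec(st['tool_rot']);psi=yaw(st)[0]
uv=[(291.2,230.1),(357,243.1),(320.8,216.1)]
T=M.inv().apply(pixplane('wrist',uv,.065,st)-st['position'])*1000;print(T.round(2))
off=np.array([120,0,71.0]) # world offsets rel to gap angle (71=120-49)
def f(p,r=23.2):
    a=np.radians(psi-(p[2]+off));return (np.c_[p[0]+r*np.cos(a),p[1]+r*np.sin(a)]-T[:,:2]).ravel()
for r in (22.5,23.2,24):
    s=least_squares(f,[0,0,24],args=(r,));print(r,s.x,s.fun.round(2))
# right-hand: rim arcs by neighbour jarL
d=np.load('w8.npy')
E
```

```text
[[ 14.84 -18.97  67.98]
 [  6.9   18.94  68.02]
 [ 23.17  -2.    67.99]]
22.5 [ 0.13159575 -2.34209178 23.53557915] [ 0.32 -0.12  0.22  0.11 -0.54  0.01]
23.2 [-0.33002063 -2.39393292 23.53557945] [ 0.32 -0.69 -0.02  0.72 -0.3  -0.03]
24 [-0.85758238 -2.45317835 23.53558551] [ 0.33 -1.35 -0.3   1.42 -0.03 -0.07]
```

arm_command([
  [[0.6,-0.4,10],[0,0,0],1],
  [[0.6,-0.4,10],[0,0,0],1],
  [[0,0,5],[0,0,0],1],
  [[0,0,0],[0,0,0],1],
  [[0,0,0],[0,0,0],1],
])

```text
time: 10.72
position: [0.5341, -0.2381, 0.1073]
tool_rot: [-2.113, -2.323, 0.001]
ft_force: [0.1, -0.2, -0.5]
grip_width: 0.583
```

arm_command([
  [[0,0,2],[0,0,0],1],
  [[0,0,2],[0,0,0],1],
  [[0,0,1],[0,0,0],1],
  [[0,0,0],[0,0,0],1],
])

```text
time: 11.05
position: [0.5345, -0.2383, 0.1029]
tool_rot: [-2.114, -2.324, -0.0]
ft_force: [-0.6, 0.2, -0.3]
grip_width: 0.584
```

```bash
python3 s.py
```

```text
t 11.05 pos [ 534.5 -238.3  102.9] yaw 95.43 [-0.0001  0.0001] F [-0.6  0.2 -0.3] M [-0.03  0.06  0.04] w 50.8 q7 0.66
```

arm_command([
  [[0,0,1],[0,0,0],1],
  [[0,0,1],[0,0,0],1],
  [[0,0,0],[0,0,0],1],
])

```text
time: 11.3
position: [0.5345, -0.2383, 0.1009]
tool_rot: [-2.114, -2.324, -0.0]
ft_force: [-1.0, 0.6, -0.1]
grip_width: 0.588
```

arm_command([
  [[0,0,1],[0,0,0],1],
  [[0,0,1],[0,0,0],1],
  [[0,0,0],[0,0,0],1],
])

```text
time: 11.55
position: [0.5344, -0.2382, 0.0988]
tool_rot: [-2.113, -2.324, 0.0]
ft_force: [-0.5, 0.3, -0.5]
grip_width: 0.58
```

```bash
python3 s.py
```

```text
t 11.55 pos [ 534.4 -238.2   98.8] yaw 95.43 [-0.0003  0.0002] F [-0.5  0.3 -0.5] M [-0.09  0.08 -0.03] w 50.4 q7 0.67
```

arm_command([
  [[0,0,1],[0,0,0],1],
  [[0,0,1],[0,0,0],1],
  [[0,0,0],[0,0,0],1],
])

```text
time: 11.8
position: [0.5344, -0.2382, 0.0968]
tool_rot: [-2.113, -2.324, 0.0]
ft_force: [-0.7, 0.7, -0.7]
grip_width: 0.584
```

arm_command([
  [[0,0,1],[0,0,0],1],
  [[0,0,0],[0,0,0],1],
])

```text
time: 11.97
position: [0.5346, -0.2384, 0.096]
tool_rot: [2.114, 2.324, 0.0]
ft_force: [-0.5, -0.2, 0.8]
grip_width: 0.588
```

arm_command([
  [[0,0,1],[0,0,0],1],
  [[0,0,0],[0,0,0],1],
])

```text
time: 12.13
position: [0.5347, -0.2384, 0.0953]
tool_rot: [2.114, 2.324, 0.0]
ft_force: [-0.4, 0.0, 2.8]
grip_width: 0.583
```

arm_command([
  [[0,0,1],[0,0,0],1],
  [[0,0,0],[0,0,0],1],
])

```text
time: 12.3
position: [0.5347, -0.2384, 0.0944]
tool_rot: [2.114, 2.324, 0.001]
ft_force: [-2.1, -0.2, 4.3]
grip_width: 0.584
```

arm_command([
  [[0,0,1],[0,0,0],1],
  [[0,0,0],[0,0,0],1],
])

```text
time: 12.47
position: [0.5347, -0.2384, 0.0933]
tool_rot: [2.113, 2.324, 0.001]
ft_force: [-0.3, 1.2, 4.5]
grip_width: 0.578
```

arm_command([
  [[0,0,1],[0,0,0],1],
  [[0,0,0],[0,0,0],1],
])

```text
time: 12.63
position: [0.5347, -0.2384, 0.0921]
tool_rot: [2.113, 2.324, 0.0]
ft_force: [-0.8, 0.5, 4.7]
grip_width: 0.579
```

arm_command([
  [[0,0,1],[0,0,0],1],
  [[0,0,0],[0,0,0],1],
])

```text
time: 12.8
position: [0.5347, -0.2384, 0.091]
tool_rot: [2.113, 2.324, 0.0]
ft_force: [-1.0, -0.4, 5.1]
grip_width: 0.584
```

arm_command([
  [[0,0,1],[0,0,0],1],
  [[0,0,0],[0,0,0],1],
])

```text
time: 12.97
position: [0.5347, -0.2384, 0.0902]
tool_rot: [2.114, 2.324, 0.0]
ft_force: [-1.3, 0.9, 6.8]
grip_width: 0.581
```

arm_command([
  [[0,0,1],[0,0,0],1],
  [[0,0,0],[0,0,0],1],
])

```text
time: 13.13
position: [0.5347, -0.2384, 0.0895]
tool_rot: [2.114, 2.324, 0.001]
ft_force: [-2.5, 0.8, 8.1]
grip_width: 0.581
```

arm_command([
  [[0,0,1],[0,0,0],1],
  [[0,0,0],[0,0,0],1],
])

```text
time: 13.3
position: [0.5347, -0.2385, 0.0888]
tool_rot: [2.114, 2.324, 0.001]
ft_force: [-2.7, 1.6, 10.7]
grip_width: 0.581
```

```bash
python3 held.py w9 1; python3 s.py
```

```text
[ 0.53474805 -0.23845826  0.08881828] (np.float64(95.42865342649964), array([ 5.32935548e-04,  2.70817414e-04, -9.99999821e-01])) 13.3
cap top z(tool) -5.2702970440404595 centre tool [-1.16241941 -1.4796932 ] 0.4799427837287915
tilt rad [-0.00294658  0.00155975]
[277.9 289.7] 76 [ 15.  -17.4  -5.6] r 22.9 tool ang -49.3 world 144.7
[283.5 323.5] 8 [ -0.8 -15.7  -5. ] r 15.7 tool ang -93.0 world -171.5
t 13.35 pos [ 534.7 -238.4   88.9] yaw 95.43 [0.0005 0.0003] F [-2.4  2.1  9.2] M [ 0.2   0.67 -0.  ] w 50.8 q7 0.67
```

arm_command([
  [[0,0,1],[0,0,0],1],
  [[0,0,0],[0,0,0],1],
  [[0,0,0],[0,0,0],1],
])

```text
time: 13.6
position: [0.5348, -0.2385, 0.0882]
tool_rot: [2.114, 2.324, 0.001]
ft_force: [-3.5, 1.3, 11.8]
grip_width: 0.583
```

arm_command([
  [[0,0,0.7],[0,0,0],1],
  [[0,0,0],[0,0,0],1],
  [[0,0,0],[0,0,0],1],
])

```text
time: 13.85
position: [0.5348, -0.2384, 0.0877]
tool_rot: [2.114, 2.324, 0.001]
ft_force: [-3.6, 2.6, 13.7]
grip_width: 0.586
```

```bash
python3 s.py
```

```text
t 13.85 pos [ 534.8 -238.4   87.7] yaw 95.43 [0.0007 0.0006] F [-3.6  2.6 13.7] M [0.34 0.92 0.02] w 51.0 q7 0.67
```

arm_command([
  [[0.4,-0.6,0],[0,0,0],1],
  [[0,0,0],[0,0,0],1],
  [[0,0,0],[0,0,0],1],
])

```text
time: 14.1
position: [0.5347, -0.2384, 0.0879]
tool_rot: [2.113, 2.323, 0.002]
ft_force: [-2.5, 0.6, 12.0]
grip_width: 0.58
```

```bash
python3 s.py
```

```text
t 14.1 pos [ 534.7 -238.4   87.9] yaw 95.43 [ 0.002  -0.0001] F [-2.5  0.6 12. ] M [0.17 0.62 0.04] w 50.5 q7 0.67
```

arm_command([
  [[0,-0.6,0.7],[0,0,0],1],
  [[0,0,0],[0,0,0],1],
  [[0,0,0],[0,0,0],1],
])

```text
time: 14.35
position: [0.5347, -0.2384, 0.0875]
tool_rot: [2.112, 2.323, 0.003]
ft_force: [-2.0, 1.7, 13.0]
grip_width: 0.582
```

```bash
python3 s.py
```

```text
t 14.35 pos [ 534.7 -238.4   87.5] yaw 95.44 [ 0.0031 -0.0002] F [-2.   1.7 13. ] M [ 0.24  0.47 -0.02] w 50.6 q7 0.67
```

arm_command([
  [[0,0,0.3],[0,0,3],1],
  [[0,0,0],[0,0,3],1],
  [[0,0,0],[0,0,3],1],
  [[0,0,0],[0,0,0],1],
])

```text
time: 14.68
position: [0.5353, -0.2388, 0.0875]
tool_rot: [2.289, 2.146, 0.004]
ft_force: [-1.0, 0.2, 12.4]
grip_width: 0.582
```

```bash
python3 s.py
```

```text
t 14.6833 pos [ 535.3 -238.8   87.5] yaw 86.31 [ 0.0044 -0.0012] F [-1.   0.2 12.4] M [ 0.03  0.28 -0.01] w 50.6 q7 0.53
```

arm_command([
  [[0,0,0.5],[0,0,0],1],
  [[0,0,0],[0,0,3],1],
  [[0,0,0],[0,0,3],1],
  [[0,0,0],[0,0,0],1],
])

```text
time: 15.02
position: [0.5356, -0.239, 0.0872]
tool_rot: [2.398, 2.023, 0.005]
ft_force: [-1.7, 0.5, 13.7]
grip_width: 0.583
```

```bash
python3 s.py
```

```text
t 15.0167 pos [ 535.6 -239.    87.2] yaw 80.31 [ 0.005  -0.0014] F [-1.7  0.5 13.7] M [-0.01  0.27 -0.07] w 50.7 q7 0.43
```

arm_command([
  [[0,0,0],[0,0,3],1],
  [[0,0,0],[0,0,3],1],
  [[0,0,0],[0,0,0],1],
])

```text
time: 15.27
position: [0.5358, -0.2391, 0.0873]
tool_rot: [2.5, 1.895, 0.005]
ft_force: [0.1, 0.1, 13.7]
grip_width: 0.585
```

```bash
python3 s.py
```

```text
t 15.2667 pos [ 535.8 -239.1   87.3] yaw 74.32 [ 0.0054 -0.0017] F [ 0.1  0.1 13.7] M [-0.05  0.25 -0.09] w 50.9 q7 0.33
```

arm_command([
  [[0,0,0],[0,0,3],1],
  [[0,0,0],[0,0,3],1],
  [[0,0,0],[0,0,0],1],
])

```text
time: 15.52
position: [0.5359, -0.2392, 0.0873]
tool_rot: [2.596, 1.761, 0.006]
ft_force: [-0.4, 1.2, 13.5]
grip_width: 0.585
```

```bash
python3 s.py; python3 held.py w10 1
```

```text
t 15.5167 pos [ 535.9 -239.2   87.3] yaw 68.31 [ 0.0056 -0.0019] F [-0.4  1.2 13.5] M [-0.08  0.16 -0.  ] w 50.9 q7 0.24
[ 0.53585101 -0.23921949  0.08733565] (np.float64(68.31378303949485), array([ 0.00561335, -0.00193013, -0.99998238])) 15.5167
cap top z(tool) -5.328322433208577 centre tool [-1.77910879 -1.50800096] 0.35655804343483055
tilt rad [-0.00314599  0.00161262]
```

View pics/w10.png

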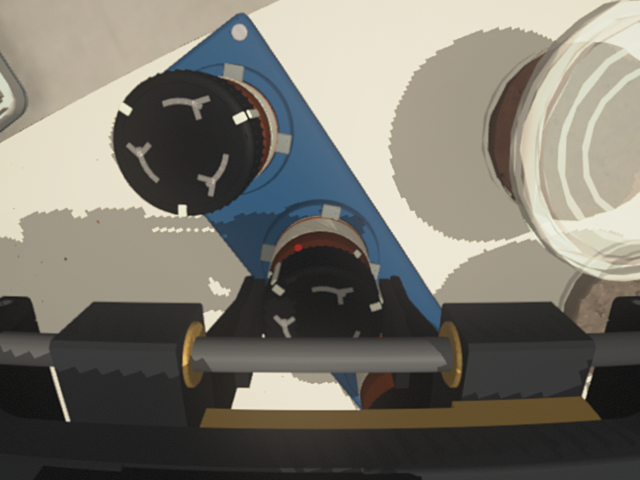

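```bash
cat > red.py <<'E'
from h import *
import sys
st=ctrl.get_state();im=cv2.imread(f'pics/{sys.argv[1]}.png')
b,g,r=[im[...,i].astype(int) for i in range(3)]
roi=np.zeros((480,640),bool);roi[205:290,255:400]=1
n,l,s,ce=cv2.connectedComponentsWithStats(((r>110)&(g<0.4*r)&(b<.45*r)&(r>90)&roi).astype(np.uint8))
y=R.from_rotvec(st['tool_rot']).as_matrix()[:,1]
for i in range(1,n):
    if 4<s[i,4]<200:
        w=pixplane('wrist',[ce[i]],.062,st)[0]+.0014*y
        dd=w[:2]-np.array([.5348,-.2375]);print(ce[i].round(1),s[i,4],w.round(4),np.hypot(*dd)*1e3,'ang',np.degrees(np.arctan2(dd[1],dd[0])))
E
python3 red.py w10
```

```text
[297.7 247.1] 43 [ 0.5329 -0.2168  0.062 ] 20.737833254892134 ang 95.25177260143224
```

arm_command([
  [[0,0,0],[0,0,3],1],
  [[0,0,0],[0,0,3],1],
  [[0,0,0],[0,0,0],1],
])

```text
time: 15.82
position: [0.5359, -0.2393, 0.0873]
tool_rot: [2.684, 1.623, 0.006]
ft_force: [0.5, 0.1, 13.7]
grip_width: 0.582
```

```bash
python3 s.py
```

```text
t 15.8167 pos [ 535.9 -239.3   87.3] yaw 62.31 [ 0.0057 -0.0021] F [ 0.5  0.1 13.7] M [-0.04  0.1  -0.04] w 50.6 q7 0.14
```

arm_command([
  [[0,0,0],[0,0,3],1],
  [[0,0,0],[0,0,3],1],
  [[0,0,0],[0,0,0],1],
])

```text
time: 16.07
position: [0.5359, -0.2394, 0.0873]
tool_rot: [2.766, 1.48, 0.006]
ft_force: [0.3, 0.2, 13.2]
grip_width: 0.583
```

```bash
python3 s.py; python3 held.py w11 1;python3 red.py w11
```

```text
t 16.0667 pos [ 535.9 -239.4   87.3] yaw 56.31 [ 0.0057 -0.0022] F [ 0.3  0.2 13.2] M [-0.12  0.09 -0.02] w 50.7 q7 0.04
[ 0.53589929 -0.23938449  0.08733288] (np.float64(56.30722395176331), array([ 0.00571276, -0.00217366, -0.99998132])) 16.0667
cap top z(tool) -5.333966418341495 centre tool [-2.12626255 -1.20708717] 0.3215007190647263
tilt rad [-0.00211928  0.00199114]
[329.5 230.5] 8 [26.2  3.8 36.1] r 26.5 tool ang 8.3 world 48.1
[350.6 236.7] 202 [21.8 14.5 39.8] r 26.1 tool ang 33.7 world 22.6
[349.1 246.9] 35 [21.  12.9 27.1] r 24.7 tool ang 31.6 world 24.7
[284.1 324.7] 9 [ -1.2 -15.5  -5.2] r 15.6 tool ang -94.3 world 150.6
[289.1 252.1] 34 [ 0.5329 -0.2169  0.062 ] 20.64111432291002 ang 95.32724223604015
```

View pics/w11.png

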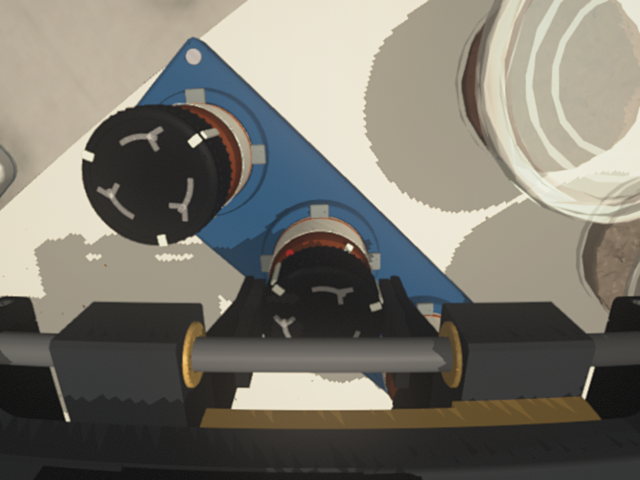

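arm_command([
  [[0,0,0],[0,0,3],1],
  [[0,0,0],[0,0,3],1],
  [[0,0,0],[0,0,0],1],
])

```text
time: 16.37
position: [0.5359, -0.2395, 0.0873]
tool_rot: [2.84, 1.333, 0.007]
ft_force: [-0.2, -0.0, 13.7]
grip_width: 0.583
```

```bash
python3 s.py
```

```text
t 16.3667 pos [ 535.9 -239.5   87.3] yaw 50.3 [ 0.0057 -0.0023] F [-0.2 -0.  13.7] M [-0.05  0.12 -0.08] w 50.7 q7 -0.05
```

arm_command([
  [[0,0,0],[0,0,2],1],
  [[0,0,0],[0,0,1.7],1],
  [[0,0,0],[0,0,0],1],
  [[0,0,0],[0,0,0],1],
])

```text
time: 16.7
position: [0.5359, -0.2395, 0.0874]
tool_rot: [2.88, 1.244, 0.007]
ft_force: [-0.6, 0.6, 13.0]
grip_width: 0.581
```

```bash
python3 s.py; python3 held.py w12 1;python3 red.py w12
```

```text
t 16.7 pos [ 535.9 -239.5   87.4] yaw 46.73 [ 0.0058 -0.0023] F [-0.6  0.6 13. ] M [-0.13  0.13 -0.05] w 50.5 q7 -0.11
[ 0.53591014 -0.23946618  0.08736788] (np.float64(46.72669802768235), array([ 0.00577668, -0.00227988, -0.99998072])) 16.7
cap top z(tool) -5.3106459716420975 centre tool [-2.23059119 -1.21705101] 0.3217389197428169
tilt rad [-0.00026644  0.0006426 ]
[349.8 237. ] 238 [22.  14.2 38.5] r 26.1 tool ang 32.8 world 14.0
[341.  244.2] 58 [23.1  9.1 25. ] r 24.8 tool ang 21.5 world 25.2
[273.2 280.9] 10 [ 17.6 -19.4  -2.9] r 26.2 tool ang -47.8 world 94.5
[277.2 288.4] 48 [ 16.1 -17.4  -6.7] r 23.8 tool ang -47.2 world 93.9
[282.8 257. ] 27 [ 0.5328 -0.2167  0.062 ] 20.864499248077816 ang 95.4995924693437
```

```bash
python3 - <<'E'
import cv2
im=cv2.imread('pics/w12.png');cv2.imwrite('pics/w12z.png',cv2.resize(im[190:340,240:410],None,fx=4.5,fy=4,interpolation=cv2.INTER_CUBIC))
E
```

```text
(no output)
```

View pics/w12z.png

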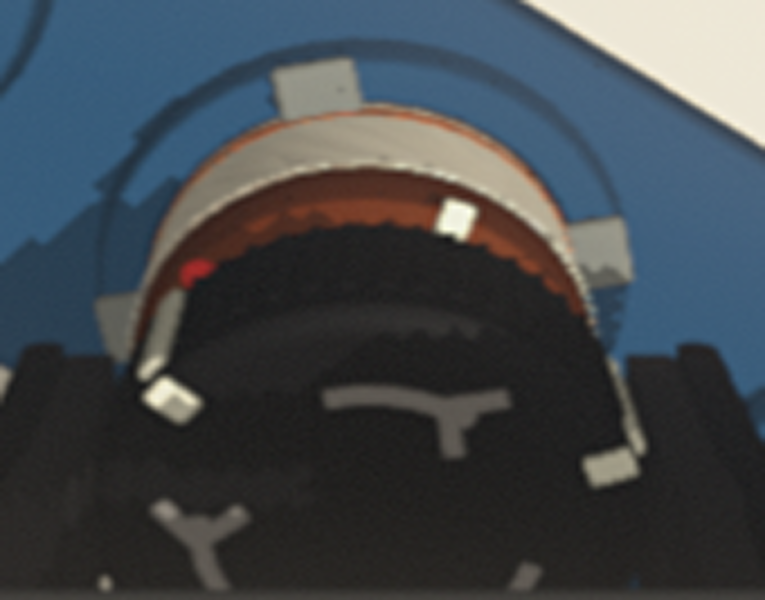

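arm_command([
  [[0,0,-1],[0,0,0],1],
  [[0,0,-1],[0,0,0],1],
  [[0,0,-1],[0,0,0],1],
  [[0,0,0],[0,0,0],1],
])

```text
time: 17.08
position: [0.5358, -0.2394, 0.0897]
tool_rot: [2.88, 1.244, 0.007]
ft_force: [3.4, -1.0, 7.2]
grip_width: 0.584
```

arm_command([
  [[0,0,-1],[0,0,0],1],
  [[0,0,0],[0,0,0],1],
  [[0,0,0],[0,0,0],1],
])

```text
time: 17.33
position: [0.5358, -0.2394, 0.0903]
tool_rot: [2.88, 1.244, 0.006]
ft_force: [3.3, -1.0, 6.5]
grip_width: 0.584
```

```bash
python3 s.py
```

```text
t 17.3333 pos [ 535.8 -239.4   90.3] yaw 46.73 [ 0.0056 -0.0028] F [ 3.3 -1.   6.5] M [-0.42 -0.36  0.03] w 50.8 q7 -0.11
```

arm_command([
  [[0,0,-1],[0,0,0],1],
  [[0,0,0],[0,0,0],1],
  [[0,0,0],[0,0,0],1],
])

```text
time: 17.58
position: [0.535, -0.2389, 0.0907]
tool_rot: [2.881, 1.245, 0.004]
ft_force: [3.7, -1.4, 6.1]
grip_width: 0.582
```

arm_command([
  [[0,0,-1],[0,0,0],1],
  [[0,0,0],[0,0,0],1],
  [[0,0,0],[0,0,0],1],
])

```text
time: 17.83
position: [0.5347, -0.2387, 0.0912]
tool_rot: [2.881, 1.245, 0.003]
ft_force: [4.6, -3.4, 2.0]
grip_width: 0.587
```

```bash
python3 s.py; python3 held.py w13 1
```

```text
t 17.8333 pos [ 534.7 -238.7   91.2] yaw 46.73 [ 0.0031 -0.0017] F [ 4.6 -3.4  2. ] M [-0.59 -0.92 -0.04] w 51.0 q7 -0.11
[ 0.53470263 -0.23866966  0.09116873] (np.float64(46.73167973159488), array([ 0.00306182, -0.00173667, -0.9999938 ])) 17.8333
cap top z(tool) -5.272978906091821 centre tool [-2.29837429 -1.29078438] 0.32554062294170194
tilt rad [-0.00202461  0.00014533]
[356.4 236.8] 164 [21.7 17.6 39.8] r 27.9 tool ang 39.0 world 7.7
[342.9 243. ] 81 [22.3 10.3 29. ] r 24.6 tool ang 24.7 world 22.0
[273.2 281.3] 16 [ 17.6 -19.3  -3.2] r 26.1 tool ang -47.6 world 94.3
[275.4 286.8] 16 [ 16.8 -18.1  -6.5] r 24.7 tool ang -47.1 world 93.9
```

arm_command([
  [[0,1.2,-0.2],[0,0,0],1],
  [[0,0,0],[0,0,0],1],
  [[0,0,0],[0,0,0],1],
])

```text
time: 18.13
position: [0.5348, -0.2387, 0.0912]
tool_rot: [2.883, 1.246, 0.002]
ft_force: [2.3, -1.1, 3.5]
grip_width: 0.584
```

```bash
python3 s.py
```

```text
t 18.1333 pos [ 534.8 -238.7   91.2] yaw 46.74 [ 0.0011 -0.0001] F [ 2.3 -1.1  3.5] M [-0.28 -0.8  -0.01] w 50.8 q7 -0.11
```

arm_command([
  [[0,0,0],[0,0,0],0.35],
  [[0,0,0],[0,0,0],0.28],
  [[0,0,0],[0,0,0],0.28],
  [[0,0,0],[0,0,0],0.28],
  [[0,0,0],[0,0,0],0.28],
])

```text
time: 18.55
position: [0.5332, -0.2385, 0.0903]
tool_rot: [-2.883, -1.245, 0.002]
ft_force: [-0.0, -0.5, -1.1]
grip_width: 0.716
```

```bash
python3 s.py; python3 held.py w14 1; python3 red.py w14;python3 - <<'E'
import cv2
im=cv2.imread('pics/w14.png');cv2.imwrite('pics/w14z.png',cv2.resize(im[190:340,240:410],None,fx=4.5,fy=4,interpolation=cv2.INTER_CUBIC))
E
```

```text
t 18.55 pos [ 533.2 -238.5   90.3] yaw 46.72 [-0.002   0.0008] F [-0.  -0.5 -1.1] M [-0.14  0.08  0.02] w 62.3 q7 -0.11
[ 0.53318024 -0.23854277  0.0903262 ] (np.float64(46.721706535440624), array([-2.02351277e-03,  8.25100755e-04, -9.99997612e-01])) 18.55
cap top z(tool) -6.159104407074206 centre tool [-1.20666964  0.09860911] 0.41239097353860643
tilt rad [-0.00464592 -0.00055974]
[361.2 237. ] 144 [20.6 18.6 39.4] r 27.8 tool ang 42.1 world 4.7
[346.  241.5] 80 [22.3 10.3 27.9] r 24.6 tool ang 24.7 world 22.0
[276.8 279.8] 16 [ 17.1 -19.2  -3.1] r 25.7 tool ang -48.3 world 95.0
[280.1 287. ] 50 [ 16.4 -17.4  -8. ] r 23.9 tool ang -46.8 world 93.5
[257.2 324.5] 119 [-59.6 -45.4  88.6] r 75.0 tool ang -142.7 world -170.6
[289.5 252.7] 31 [ 0.5329 -0.2171  0.062 ] 20.449753928074223 ang 95.35139757301984
[374.5 269.2] 15 [ 0.5568 -0.2515  0.062 ] 26.097688267811616 ang -32.42244951324122
```

View pics/w14z.png

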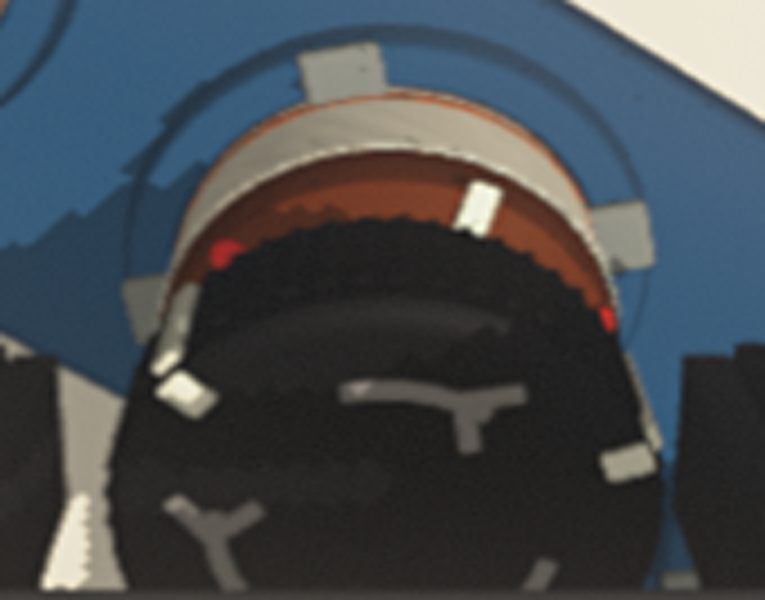

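arm_command([
  [[0,1,-5],[0,0,0],0.28],
  [[0,0,-12],[0,0,0],0.28],
  [[0,0,-20],[0,0,0],0.28],
  [[0,0,-30],[0,0,0],0.28],
  [[0,0,-35],[0,0,0],0.28],
  [[20,0,-20],[0,0,0],0.28],
  [[0,0,0],[0,0,0],0.28],
  [[0,0,0],[0,0,0],0.28],
])

```text
time: 19.27
position: [0.5501, -0.2244, 0.2151]
tool_rot: [2.881, 1.249, 0.005]
ft_force: [-0.6, 0.4, -0.8]
grip_width: 0.716
```

```bash
python3 s.py; python3 - <<'E'
from h import *
st=ctrl.get_state()
im,d=optics.get_image('wrist');cv2.imwrite('pics/w15.png',im)
P,u,v=cloud('wrist',d,st);y=R.from_rotvec(st['tool_rot']).as_matrix()[:,1]
for c in [(.535,-.2375),(.517,-.153)]:
    k=(np.hypot(P[:,0]-c[0],P[:,1]-c[1])<.033)&(P[:,2]>.092)&(P[:,2]<.105);Q=P[k]
    if k.sum()>50:
        T=Q[Q[:,2]>np.median(Q[:,2])-.003];A=np.c_[T[:,:2],np.ones(len(T))];t=np.linalg.lstsq(A,T[:,2],rcond=None)[0]
        print(k.sum(),(Q.min(0)+Q.max(0))/2+.0014*y,np.ptp(Q,0),np.median(Q[:,2]),'tilt',t[:2])
E
```

```text
t 19.2667 pos [ 550.1 -224.4  215.1] yaw 46.86 [ 0.0034 -0.0003] F [-0.6  0.4 -0.8] M [-0.16  0.17 -0.02] w 62.3 q7 -0.22
3734 [ 0.53336232 -0.2399011   0.09568699] [0.05213035 0.05159039 0.00736626] 0.09656598070551542 tilt [-0.00531    -0.00475682]
4241 [ 0.51696804 -0.15695972  0.09569031] [0.05237102 0.0521597  0.00734548] 0.09644519468223516 tilt [-0.00440044 -0.00095305]
```

View pics/w15.png

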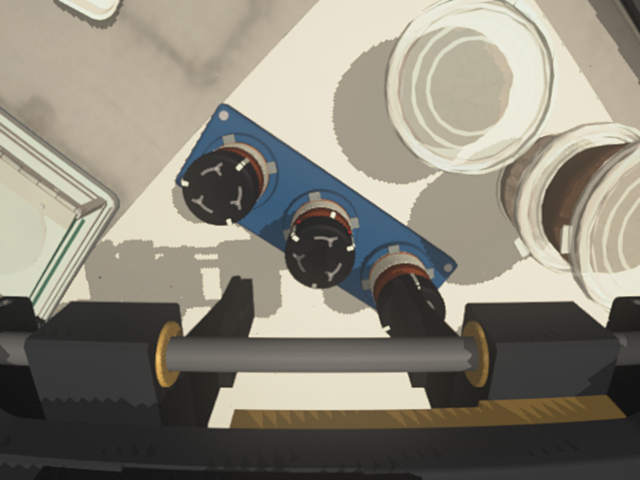

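```bash
python3 -c "
from bench import ctrl
print(ctrl.close_job())"
```

```text
the job is handed in; nothing more can be done
None
```

The cap is on the open jar (the middle one in the rack) and looks locked. I handed the job in at about 19.3 s; `close_job` reports no verdict.

- **Fetch:** I picked up the 52 mm black cap, leaving the larger black one and the green one. I carried it over the jar with its lugs lined up to the gaps.
- **Press:** The cap dropped into the gaps without touching the jar's lugs. The jar then sank about 3 mm until it was home, and I pressed to about 13–14 N on the wrist sensor.
- **Twist:** I turned it 48.7° clockwise. There was almost no twisting resistance, no contact with the stop was felt, and the jar did not turn with it.
- **Release:** I let the cap rise until it stopped lifting, opened the fingers and backed up to clear air.

**Last checks**
- **Lock height:** the cap's top is at 96.6 mm, against 96.4 mm for the shut jar next to it, which fits the locked depth.
- **Lug position:** the white rib was at about 94–95° and the red pocket dot at about 95°, within about 2°.
- **Tilt:** under 0.01 rad.
- **Contact:** the wrist force was back to sensor noise, so nothing was being touched.

**Disagreement:** positions from the wrist camera varied by 2–3 mm between views. The last view put the cap's centre 2–3 mm from my earlier figure for the jar, but the neighbouring shut jar showed a similar shift. I take that as camera error rather than an off-centre cap.

I did not measure the sample pots and weighing boat again at the end; the arm never went low near them.

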